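Put the charged drill battery away in the drawer

ROBOT

A 7-joint arm with a two-finger parallel gripper is mounted at the origin on a cart in front of the work surface, level with it; the furniture and walls round the work are solid. World frame = base frame: x ahead of the robot, y to its left, z up, the work surface at z = 0. Lengths are in m, angles in rad, forces in N, time in s.
With the tool pointing down it reaches from about 0.425 to 0.925 m from the base axis. Payload 6.8 kg.
Tool frame: the origin (TCP) lies between the finger pads; the fingertips stand r.tip_extent ahead of it and the grasp point (between the pads) lies 5 mm behind it (r.tip_extent is the distance from the TCP to the fingertips, in m); y points along the fingers, x is the direction in which the jaws open and shut, and the axes are right-handed (so a half turn about y gives the same grasp; the last joint's range is limited). The gripper opens to 85 mm and grips with 20 to 120 N. Pads are 22 mm wide; open, the fingers measure 114 mm over their backs; the gripper's body (76 mm by 85 mm) begins 54 mm behind the grasp point. The pads swing forward as they close: fully open they stand 13 mm farther back than shut.
Start: joints at [1.229, 0.477, 0.022, 1.555, -0.011, 1.109, -0.083], TCP at [0.156, -0.657, 0.245] pointing down, gripper open.
Joint ranges: [-2.96, 2.96], [-0.34, 2.1], [-1.41, 1.46], [0.24, 2.44], [-1.37, 4.51], [0.17, 1.92], [-2.96, 2.96]. Speed limits (rad/s): [2.39, 2.39, 3.14, 3.14, 3.14, 3.14, 3.14].

INTERFACE

Orientations are given as a rotation vector (axis times angle).
In Python, from bench import r gives the robot as it stands.
- The arm moves only by the tool send_rows, never from a script. Its argument "plan" is a list of rows, each a list of 5 numbers: the shift along the tool's x, y, z in cm, then the turn about the tool's y in degrees, then the opening, from 0 (shut) to 1 (fully open). In form: [[dx, dy, dz, spin, grip], ...]. A call has 1 to 12 rows; each row shifts and turns the commanded pose from where the row before left it, along the tool's axes as they then stand; what a row does not reach is not made up. A row lasts 1/8 s, in which the tool goes at most 62.5 mm and 10.7 degrees, less where a joint would pass 70% of its speed; a pose out of reach is approached as far as the arm can. A call is refused whole if a number of a shift passes 6.25 or a number of a turn 10.7, either way. A call with a gripper value outside its range is refused whole. The fingers move at their own pace and stop on an object; "force" is the grip in N (left out, the last holds). Time passes only in rows, so rows that do not move let the fingers close. It gives the time, the measured TCP pose, the force and the opening at its end, in the units of the state.
- r.get_obs(): the state, without advancing time (a new reading comes with each control period).
- r.grab_frame(name): name is "scene" or "top" or "wrist"; returns a dict with "image" (420x560x3 uint8, red, green, blue), "camera_matrix" (3x3 intrinsics, pixels), "D" ([k1, k2, p1, p2, k3] as OpenCV has them; the pictures are not rectified), "cam_to_world" (4x4, takes a point from camera to world coordinates). Camera axes: x right, y down, z forward; pixel columns grow to the right and rows downward; lengths in m; the calibration is good to about 2 mm. A picture is of the moment at which its call begins. There is no depth.
- r.hand_in(): hands the job in, once; it reports no verdict.
Trained networks look in the newest picture that a camera, given by its name, has taken for a name from the list of things; names that differ only in an ending like _2 or _b are one class to them, and where a whole thing is asked for, a point or a joint stands for the part that bears it (a point fixed in the world has none). Each returns a list of dicts, best first, with "p" (0 to 1); they miss things now and then, are a little off and sometimes report something else, mostly with a low value. They report only what shows in the picture. A call takes as long as a camera call.
- r.recognise(camera, target): "rect" ([left, top, right, bottom] in pixels, round what is visible of it).
The state is a dict: "clock": time; "joints": joint angles; "qvel": joint speeds; "tau": joint torques, N m; "tcp_pos": TCP position; "orientation": TCP orientation; "contact_force": force on the tool from outside, world axes, zero at the start; "moment": the same for the moment, N m; "grip_width": finger opening in m.
Only numpy, scipy, OpenCV 4.12 (cv2) and the standard library are available. Lean on these libraries where they do the work, as an engineer would, in place of code of your own. Each camera call takes 0.05 s, during which the arm holds its last target.

TASK

The drill battery on the sloping charger is charged: put it away in the upper right-hand drawer of the small parts unit, which stands ajar. Pull that drawer out far enough, set the battery down inside (do not drop it) on its flat base, right way up, and slide the drawer fully shut. Leave the other things on the table where they are.

Things in the scene. Friction and masses are not known exactly. Their poses are not given: they have to be found in the camera images.
- battery: Black drill battery pack, 0.4 kg. Lower block 58 mm wide (x) by 95 long (y, -51 to 44) by 42 high; on it a block 50 wide, 60 long (y -41 to 19), top at z 58; a small tab at y 39 to 51, z 16 to 28. Origin: centre of its flat base; z up out of the base. It starts on the charger's deck.
- charger: Fixed charger, a 82 x 124 mm black deck tilted 35 degrees on a sheet-steel foot. Origin under the deck's centre, on the table; z up, x horizontal towards the deck's high side, y along the battery's length. The deck slopes down to -x: an 8 mm high lip at the low edge and 12 mm high cheeks at the two y ends hold the battery.
- charger_seat (a point): Centre of the deck's upper surface, 75 mm above the table, under the battery's base centre; axes as the charger's (not tilted).
- parts_drawers: Grey-green small parts unit fixed on the table, 190 deep (x) x 280 wide (y) x 150 mm high; two upper drawers, one lower. Origin: centre of its underside; x points to its back, drawers slide to -x. Front face at x -88. The lower drawer is fixed, 35 mm out.
- parts_drawers_drawer_1 (a joint): Opening of the upper right-hand (-y) drawer in m: 0 shut, 0.12 fully out; it starts ajar. The other two drawers do not move. A few small brass parts seen on its floor do not hinder.
- drawer_floor (a point): Centre of that drawer's inner floor, moves with it; axes as the unit's; 80 mm above the table. Inside 172 mm (x, +-86) by 130 mm (y), walls 59 mm high, 68 mm free under the unit's top. Only the part of the drawer in front of the unit's front face (unit x -88) is open from above: at most 117 mm (x), when fully out.
- drawer_front (a point): Middle of the top edge of that drawer's front panel, 147 mm above the table, moves with it; axes as the unit's. The panel is 5 mm thick (x) and 135 mm wide (y); a cup pull sticks out 12 mm at its outside, 38 to 50 mm below this edge.
- cartridge: White twin cartridge standing upright, 50 (x) x 94 (y) x 264 mm high; origin: centre of its underside. Loose, to be left standing; the one next to the yellow push-button box (a second one stands at the far left, fixed).
- grease_jar: White jar with a yellow lid, 66 mm across, 68 mm high; origin: centre of its underside. Loose, to be left in place.
- screwdriver: Screwdriver lying on the table, 165 mm long (y), handle 26 mm thick; origin: its middle, at table height. Loose, to be left in place.
- spanner: Spanner lying flat, 40 x 170 x 5 mm, long along y; origin: its middle. Loose, to be left in place.

How it is judged:
By the outcome, as a careful person would: the job done as asked, in the order asked, and still so for the second after the job is handed in, with the robot touching nothing.
It also fails if it takes over 54 s, if anything falls off the work surface, if the arm or the gripper's body presses on something with over 40 N, if the wrist force passes 120 N, or if a joint passes its speed limit or range.

## Working session

There is one attempt and no reset: what is moved stays moved. The work goes in short steps, Python scripts to look and compute and a tool call to move; the robot and the scene stay as the last step left them, time stands still between calls to the robot, and variables do not carry over. Pictures are saved under pics/ and viewed, and the job is handed in when it is done.

Besides the shell and the picture viewer there is one more tool, called as name([rows], argument=value, ...), one row to a line, values as JSON. send_rows: Moves the arm, as the interface text tells. Its arguments: {"type":"object","properties":{"plan":{"type":"array","items":{"type":"array","items":{"type":"number"}}},"force":{"type":"number"}},"required":["plan"]}

```bash
ls; mkdir -p pics; python3 - <<'E'
from bench import r
import cv2
print(r.get_obs(), r.tip_extent)
for n in ["scene","top","wrist"]:
    f=r.grab_frame(n); cv2.imwrite(f"pics/{n}0.png",f["image"][:,:,::-1])
    print(n,f["camera_matrix"].tolist(),f["D"],f["cam_to_world"].round(4).tolist())
for n in ["scene","top"]:
    for t in ["battery","charger","parts_drawers","drawer_front","cartridge","grease_jar","screwdriver","spanner"]:
        print(n,t,[( [round(float(v)) for v in d["rect"]],round(d["p"],2)) for d in r.recognise(n,t)][:3])
E
```

```text
pics
{'clock': 0.0, 'joints': array([ 1.22887656,  0.47782978,  0.02232544,  1.55647553, -0.01149814,
        1.10930111, -0.08308291]), 'qvel': array([-0.00146328, -0.00043712,  0.00096018, -0.00021251, -0.00119216,
        0.0010008 , -0.00041171]), 'tau': array([-1.29135742e-04, -5.96462452e+01,  1.60780605e+00, -2.81200433e+01,
        1.23868149e-02,  9.48310015e-03,  2.20967837e-05]), 'tcp_pos': array([ 0.15625327, -0.65606756,  0.24429536]), 'orientation': array([-1.30969875,  1.03634147, -1.03373499]), 'contact_force': array([ 0.01214604,  0.03462009, -0.48153748]), 'moment': array([-0.02400775,  0.0085429 ,  0.02774752]), 'grip_width': 0.0855099198637567} 0.014
scene [[428.93561310349435, 0.0, 279.5121820211048], [0.0, 428.93561310349435, 203.10083702622447], [0.0, 0.0, 1.0]] [-0.08723107  0.          0.          0.          0.        ] [[-0.8084, -0.4356, 0.3959, 0.1926], [-0.5887, 0.5993, -0.5425, 0.7249], [-0.0009, -0.6716, -0.7409, 0.7841], [0.0, 0.0, 0.0, 1.0]]
top [[484.90605152306955, 0.0, 280.86251204985166], [0.0, 484.90605152306955, 218.46077223790476], [0.0, 0.0, 
[... 731 characters left out ...]
[223, 170, 268, 239], 0.79)]
scene cartridge [([355, 125, 405, 230], 0.85), ([222, 171, 268, 241], 0.24)]
scene grease_jar [([260, 288, 293, 335], 0.61), ([357, 125, 406, 227], 0.51)]
scene screwdriver [([304, 228, 322, 286], 0.85)]
scene spanner [([343, 229, 371, 292], 0.55)]
top battery [([320, 138, 373, 185], 0.9)]
top charger [([305, 126, 363, 193], 0.89), ([272, 272, 336, 335], 0.53)]
top parts_drawers [([114, 78, 296, 245], 0.61)]
top drawer_front [([222, 156, 295, 221], 0.87), ([275, 272, 334, 333], 0.25)]
top cartridge []
top grease_jar [([184, 263, 222, 297], 0.57)]
top screwdriver [([245, 243, 300, 294], 0.72), ([115, 78, 297, 242], 0.15)]
top spanner [([271, 271, 333, 333], 0.94)]
```

View pics/scene0.png

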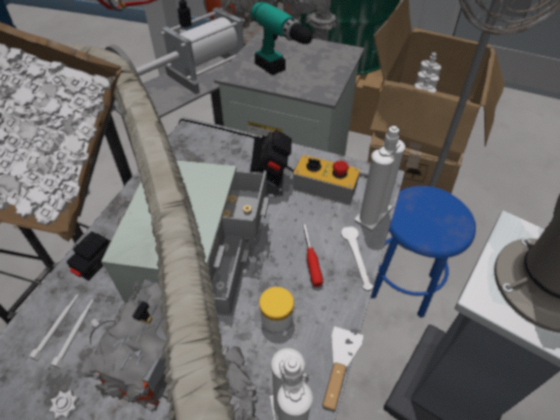

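View pics/top0.png

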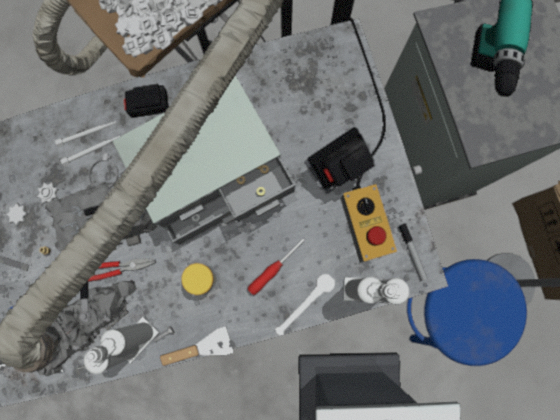

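```bash
python3 - <<'E'
import cv2
a=cv2.imread("pics/top0.png"); cv2.imwrite("pics/top0z.png",cv2.resize(a[60:260,180:400],None,fx=3.6,fy=3,interpolation=cv2.INTER_CUBIC)[:, :]) 
a=cv2.imread("pics/scene0.png"); cv2.imwrite("pics/scene0z.png",cv2.resize(a[110:310,100:320],None,fx=3,fy=3,interpolation=cv2.INTER_CUBIC))
a=cv2.imread("pics/top0.png"); cv2.imwrite("pics/top0z.png",cv2.resize(a[60:260,110:376],None,fx=3,fy=3,interpolation=cv2.INTER_CUBIC)) 
E
```

```text
(no output)
```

View zoomed.

View pics/top0z.png

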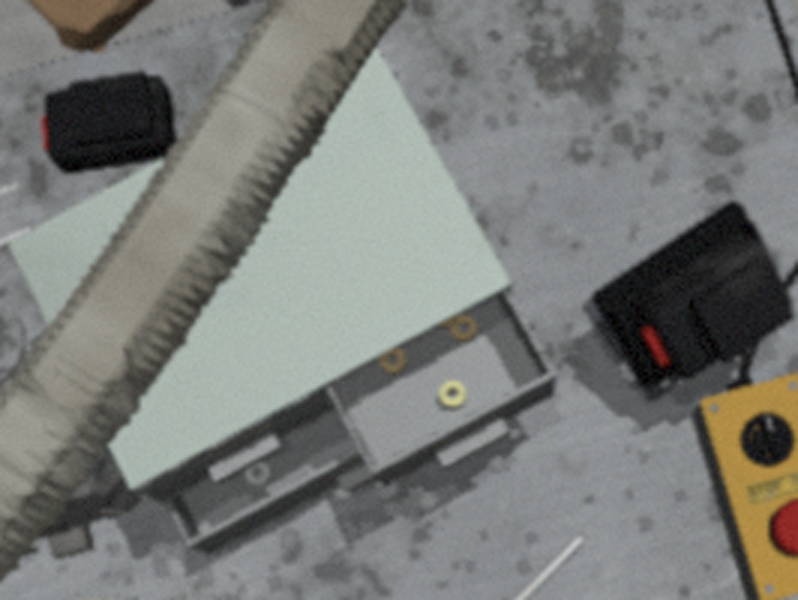

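View pics/scene0z.png

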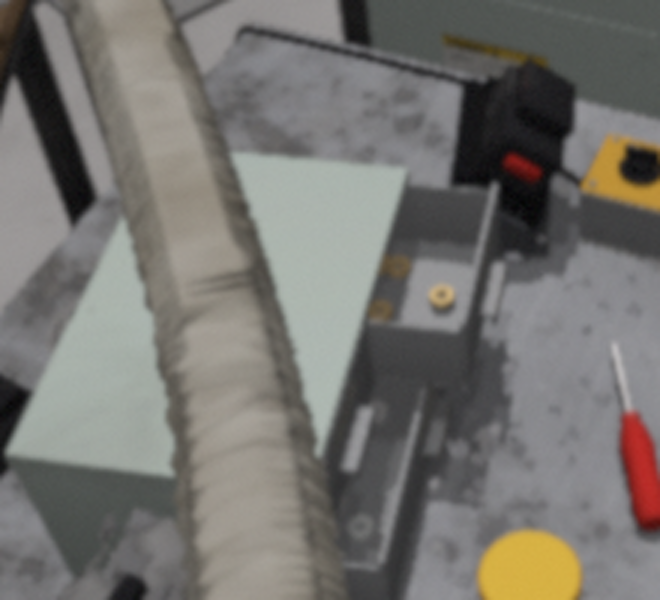

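View pics/wrist0.png

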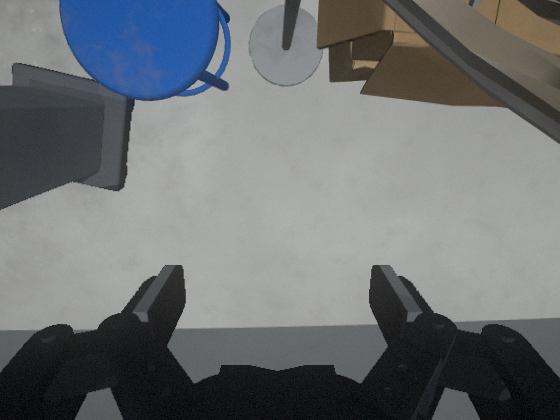

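```bash
cat > h.py <<'E'
import numpy as np, cv2, pickle
from scipy.spatial.transform import Rotation as R
from scipy.optimize import least_squares
def save(f,p): pickle.dump({k:np.asarray(f[k]) for k in f},open(p,'wb'))
def load(p): return pickle.load(open(p,'rb'))
def ray(f,uv):
    K,D,T=f["camera_matrix"],f["D"],f["cam_to_world"]
    n=cv2.undistortPoints(np.array(uv,float).reshape(-1,1,2),K,D).reshape(-1,2)
    d=np.c_[n,np.ones(len(n))]@T[:3,:3].T
    return T[:3,3],d
def atz(f,uv,z):
    o,d=ray(f,uv); s=(np.asarray(z)-o[2])/d[:,2]; return o+d*s[:,None]
def proj(f,P):
    T=np.linalg.inv(f["cam_to_world"]); 
    return cv2.projectPoints(np.array(P,float).reshape(-1,1,3),cv2.Rodrigues(T[:3,:3])[0],T[:3,3],f["camera_matrix"],f["D"])[0].reshape(-1,2)
def crop(f,x0,y0,x1,y1,s,name,g=1.0,pts=None):
    a=f["image"][:,:,::-1][y0:y1,x0:x1]; a=cv2.resize(a,None,fx=s,fy=s,interpolation=cv2.INTER_CUBIC)
    a=(255*(a/255.)**g).astype(np.uint8)
    if pts is not None:
        for seg in pts:
            q=((np.array(seg)+0.5-[x0,y0])*s).astype(int)
            cv2.polylines(a,[q.reshape(-1,1,2)],False,(0,255,0),1)
    cv2.imwrite(name,a)
E
python3 - <<'E'
from bench import r
from h import *
for n in ["scene","top"]:
    f=r.grab_frame(n); save(f,n+"0.pkl")
f=load("top0.pkl"); crop(f,295,115,395,205,8,"pics/bt.png",0.45)
f=load("scene0.pkl"); crop(f,235,115,310,205,8,"pics/bs.png",0.45)
E
```

```text
(no output)
```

View pics/bt.png

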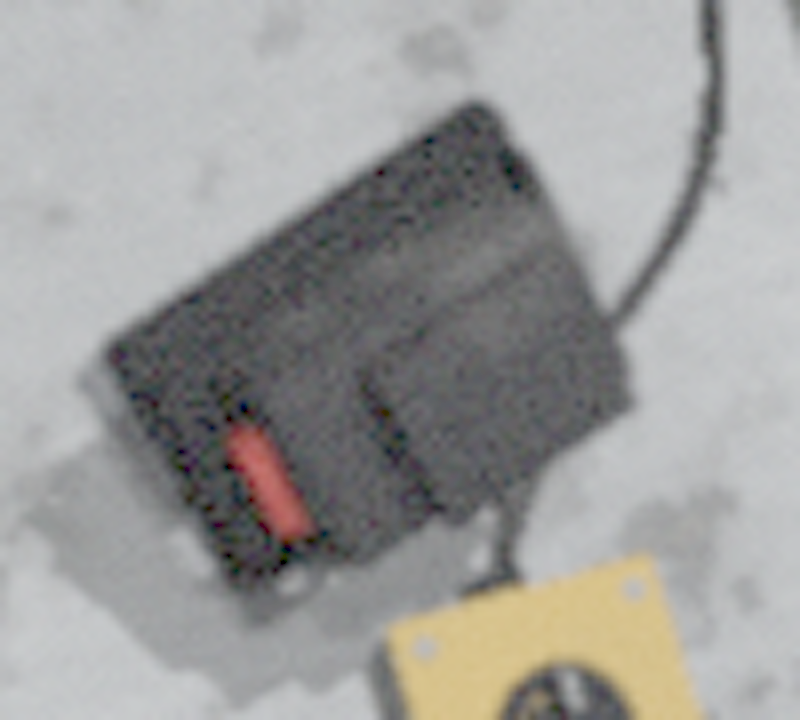

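View pics/bs.png

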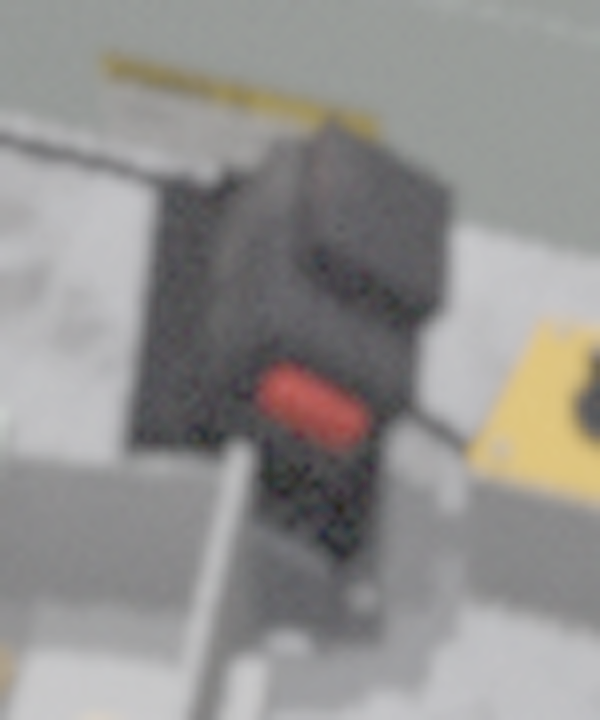

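```bash
cat > fitb.py <<'E'
from h import *
ft,fs=load("top0.pkl"),load("scene0.pkl")
def bpts(p,q):
    x,y,yaw=p[:3]; Rm=R.from_euler('z',yaw).as_matrix()@R.from_euler('y',-35,degrees=True).as_matrix()
    return np.array([x,y,0.075])+np.array(q)/1000@Rm.T
mt=[((25,19,58),(375,375)),((-25,19,58),(450,522)),((-25,-41,58),(632,405)),((25,-41,58),(545,250)),((41,62,0),(105,350)),((41,-62,0),(485,100))]
ms=[((25,19,58),(310,250)),((-25,19,58),(437,302)),((-25,-41,58),(452,190)),((25,-41,58),(328,125))]
ut=np.array([m[1] for m in mt])/8+[294.5,114.5]; us=np.array([m[1] for m in ms])/8+[234.5,114.5]
qt=[m[0] for m in mt]; qs=[m[0] for m in ms]
def res(p): return np.r_[(proj(ft,bpts(p,qt))-ut).ravel(),(proj(fs,bpts(p,qs))-us).ravel()]
s=least_squares(res,[0.55,0.06,0.58],loss='soft_l1')
print(s.x,np.degrees(s.x[2])); print(res(s.x).reshape(-1,2).round(1))
def box(x0,x1,y0,y1,z0,z1):
    return [[(x0,y0,z1),(x1,y0,z1),(x1,y1,z1),(x0,y1,z1),(x0,y0,z1)],[(x0,y0,z0),(x1,y0,z0),(x1,y1,z0),(x0,y1,z0),(x0,y0,z0)]]
segs=box(-25,25,-41,19,42,58)+box(-29,29,-51,44,0,42)+box(-41,41,-62,62,0,0.1)+box(-8,8,39,51,16,28)
crop(ft,295,115,395,205,8,"pics/bt2.png",0.45,[proj(ft,bpts(s.x,q)) for q in segs])
crop(fs,235,115,310,205,8,"pics/bs2.png",0.45,[proj(fs,bpts(s.x,q)) for q in segs])
a=cv2.imread("pics/bt2.png");b=cv2.imread("pics/bs2.png");cv2.imwrite("pics/b2.png",cv2.resize(np.hstack([a,b]),None,fx=.57,fy=.57))
E
python3 fitb.py
```

```text
[0.68045167 0.10277916 0.58961787] 33.78261562906301
[[-1.6 -0. ]
 [-0.8  1.4]
 [ 0.1 -0.2]
 [ 1.5 -0.9]
 [-0.   1.2]
 [ 1.  -0.1]
 [-0.4 -1.1]
 [ 1.1  2.1]
 [-0.2  0. ]
 [-1.4 -1.5]]
```

View pics/b2.png

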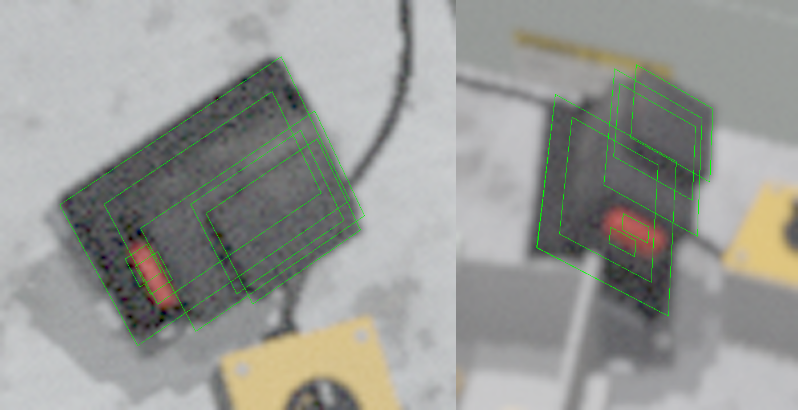

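```bash
cat > fitu.py <<'E'
from h import *
ft,fs=load("top0.pkl"),load("scene0.pkl")
def upts(p,q):
    x,y,yaw=p[:3]; q=np.array(q,float).copy()
    Rm=R.from_euler('z',yaw).as_matrix(); return np.array([x,y,0])+q/1000@Rm.T
zt=lambda u:np.array(u)/3+[109.7,59.7]; zs=lambda u:np.array(u)/3+[99.7,109.7]
# last entry drawer flag
mt=[((-88,-140,150),(510,288)),((-88,140,150),(132,488)),((102,-140,150),(378,50)),((102,140,150),(10,243))]
ms=[((-88,-140,150),(408,170)),((102,140,150),(12,457))]
dt=[((-93,-137,147),(553,375)),((-93,-2,147),(375,470))]; ds=[((-93,-137,147),(496,184)),((-93,-2,147),(463,328))]
def sh(l,d): return [(a[0]-1000*d,a[1],a[2]) for a,_ in l]
ut=zt([m[1] for m in mt]);us=zs([m[1] for m in ms]);udt=zt([m[1] for m in dt]);uds=zs([m[1] for m in ds])
def res(p):
    return np.r_[(proj(ft,upts(p,sh(mt,0)))-ut).ravel(),(proj(fs,upts(p,sh(ms,0)))-us).ravel(),(proj(ft,upts(p,sh(dt,p[3])))-udt).ravel(),(proj(fs,upts(p,sh(ds,p[3])))-uds).ravel()]
s=least_squares(res,[0.6,0.4,0.5,0.06],loss='soft_l1')
print(s.x,np.degrees(s.x[2])); print(res(s.x).reshape(-1,2).round(1))
p=s.x
print("drawer_front",upts(p,[(-90.5-1000*p[3],-69.5,147)]))
def box(x0,x1,y0,y1,z1): return [(x0,y0,z1),(x1,y0,z1),(x1,y1,z1),(x0,y1,z1),(x0,y0,z1)]
segs=[box(-88,102,-140,140,150),box(-93-1000*p[3],-88-1000*p[3],-137,-2,147)]
crop(ft,110,60,376,260,3,"pics/ut.png",1,[proj(ft,upts(p,q)) for q in segs])
crop(fs,100,110,320,310,3,"pics/us.png",1,[proj(fs,upts(p,q)) for q in segs])
a=cv2.imread("pics/ut.png");b=cv2.imread("pics/us.png");cv2.imwrite("pics/u2.png",cv2.resize(np.hstack([a,b]),(800,330)))
# hose
A=[(225,55),(130,185),(70,265)]; o,d=ray(ft,A); n=np.cross(d[0],d[2]); 
o2,d2=ray(fs,[(120,70),(150,130),(165,200),(185,280),(200,380)])
for dd in d2:
    t=np.dot(o-o2,n)/np.dot(dd,n); print("hose",(o2+t*dd).round(3))
E
python3 fitu.py
```

```text
[0.6820447  0.39291893 0.48645014 0.05802622] 27.87154022550789
[[ 0.9 -0.5]
 [-0.3  1.2]
 [-0.1 -0.5]
 [-0.3  0.3]
 [ 1.1 -0. ]
 [-1.9 -0.3]
 [ 0.8 -0.7]
 [-1.4  0.8]
 [ 0.3  0.1]
 [-0.2 -0.4]]
drawer_front [[0.58323844 0.26204644 0.147     ]]
hose [1.214 0.107 0.144]
hose [0.751 0.362 0.298]
hose [0.596 0.471 0.303]
hose [0.463 0.559 0.314]
hose [0.369 0.638 0.291]
```

View pics/u2.png

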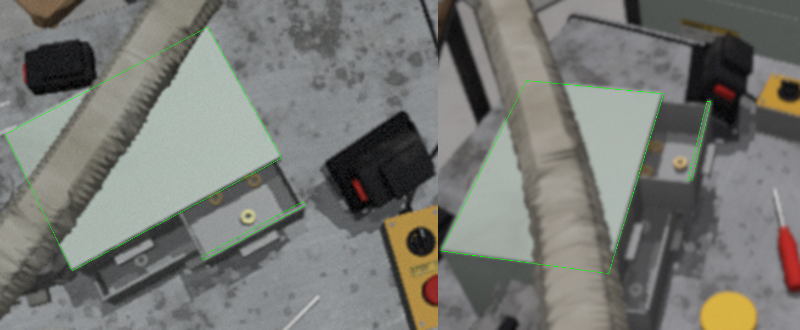

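```bash
python3 - <<'E'
from bench import r
from h import *
fw=r.grab_frame("wrist"); save(fw,"wrist0.pkl")
ft,fs=load("top0.pkl"),load("scene0.pkl")
crop(fs,380,0,560,220,3,"pics/ps.png",0.7)
crop(ft,360,180,560,380,3,"pics/pt.png",0.7)
o=r.get_obs(); print(R.from_rotvec(o["orientation"]).as_matrix().round(3))
print("top objs z: cart base", atz(ft,[(350,292),(396,291)],[0.0,0.26]))
def vd(f,a): # vertical-plane horizontal dir
    o_,d=ray(f,a); return o_,d
print("disc scene/wrist/top rays floor", [atz(f,[p],-0.8)[0].round(2) for f,p in ((fw,(285,45)),(ft,(500,265)))])
E
```

```text
[[ 0.232 -0.     0.973]
 [-0.973  0.     0.232]
 [-0.    -1.    -0.   ]]
top objs z: cart base [[0.40108709 0.08094827 0.        ]
 [0.40581971 0.03831264 0.26      ]]
disc scene/wrist/top rays floor [array([ 0.42, -0.62, -0.8 ]), array([ 0.48, -0.63, -0.8 ])]
```

View pics/ps.png

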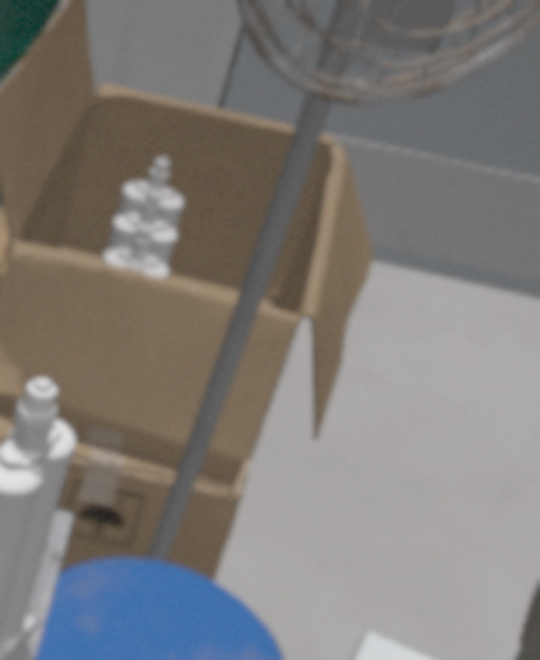

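View pics/pt.png

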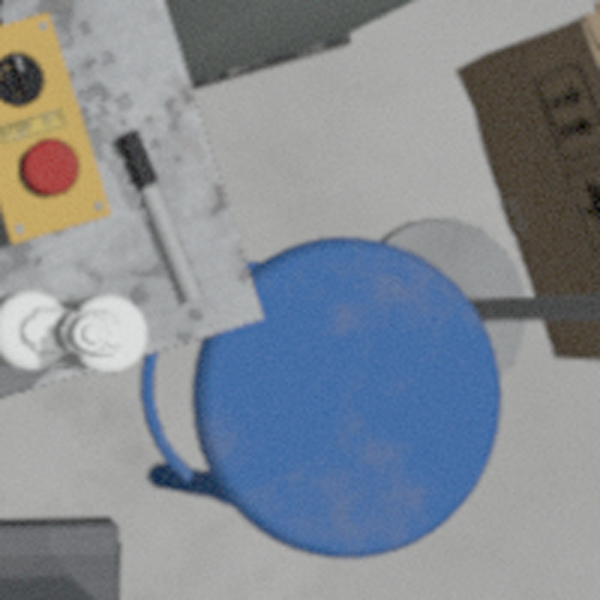

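```bash
python3 - <<'E'
from h import *
fw,ft,fs=load("wrist0.pkl"),load("top0.pkl"),load("scene0.pkl")
S=np.array([(165,530),(230,350),(310,110)])/3+[379.7,-.3]
T=np.array([(480,308),(598,308)])/3+[359.7,179.7]
W=[(286,40),(293,2)]
# vertical pole (x,y): minimise px distance of observed pts to projected line
def lined(f,pts,x,y,z0,z1):
    a,b=proj(f,[(x,y,z0),(x,y,z1)]); t=(b-a)/np.linalg.norm(b-a); n=np.array([-t[1],t[0]]); return (np.array(pts)-a)@n
def res(p):
    x,y=p; return np.r_[lined(fs,S,x,y,-.4,.0),lined(ft,T,x,y,-.6,-.3),lined(fw,W,x,y,-.7,-.3)]
for g in ([.45,-.62],[.6,-.7],[.8,-.9]):
    s=least_squares(res,g,loss='soft_l1');print(s.x,s.cost,res(s.x).round(1))
# fan ring bottom in scene at pole : which z
for z in (0,.1,.2,.3,.4,.5,.6): print(z,proj(fs,[(s.x[0],s.x[1],z)]))
E
```

```text
[ 0.40774842 -0.62406652] 2.09177355772516 [-0.2  0.  -1.8  0.3  1.3 -0.6  0.5]
[ 0.40774842 -0.62406652] 2.091773557725197 [-0.2  0.  -1.8  0.3  1.3 -0.6  0.5]
[ 0.40774842 -0.62406652] 2.091773557725241 [-0.2  0.  -1.8  0.3  1.3 -0.6  0.5]
0 [[465.55412524  90.61872241]]
0.1 [[474.84351013  63.85322512]]
0.2 [[484.87985533  34.45618174]]
0.3 [[495.68680654   2.1619435 ]]
0.4 [[507.24641586 -33.26236339]]
0.5 [[519.45972746 -71.94912109]]
0.6 [[ 532.07353095 -113.79439004]]
```

```bash
python3 - <<'E'
import numpy as np
f=__import__('pickle').load(open('wrist0.pkl','rb'))
import cv2;cv2.imwrite('pics/w1.png',cv2.resize(f['image'][:200,:,::-1],None,fx=1.4,fy=1.4))
E
```

```text
(no output)
```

View pics/w1.png

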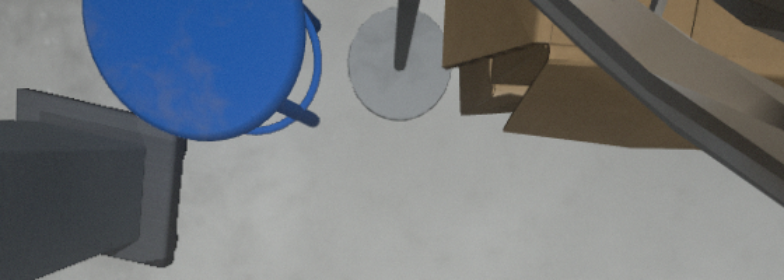

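send_rows([
  [-4,0,0,0,1],
  [-4,0,0,0,1],
  [-4,0,0,0,1],
  [-4,0,0,0,1],
  [-4,0,0,0,1],
  [-1,0,0,0,1],
])

```text
clock: 1.85
tcp_pos: [0.1071, -0.4504, 0.2454]
orientation: [-1.311, 1.036, -1.035]
contact_force: [0.3, -0.2, 0.4]
grip_width: 0.0852
```

send_rows([
  [-0.2,0,4.5,-5.6,1],
  [-0.2,0,4.5,-5.6,1],
  [-0.2,0,4.5,-5.6,1],
  [-0.2,0,4.5,-5.6,1],
  [-0.2,0,4.5,-5.6,1],
  [-0.2,0,4.5,-5.6,1],
  [-0.2,0,4.5,-5.6,1],
  [-0.2,0,4.5,-5.6,1],
])

```text
clock: 2.85
tcp_pos: [0.3955, -0.2475, 0.2457]
orientation: [-1.527, 0.431, -0.434]
contact_force: [-0.1, 0.1, 0.4]
grip_width: 0.0854
```

```bash
python3 - <<'E'
from bench import r
from h import *
o=r.get_obs(); print(o["tcp_pos"],np.hypot(*o["tcp_pos"][:2]),R.from_rotvec(o["orientation"]).as_matrix().round(3),o["joints"].round(2))
f=r.grab_frame("scene"); cv2.imwrite("pics/s2.png",f["image"][:,:,::-1])
E
```

```text
[ 0.39554983 -0.24747713  0.24565698] 0.46658825326733894 [[ 0.851  0.002  0.525]
 [-0.525 -0.     0.851]
 [ 0.001 -1.     0.001]] [ 0.77  0.16 -0.38  2.01  0.07  0.98 -0.19]
```

View pics/s2.png

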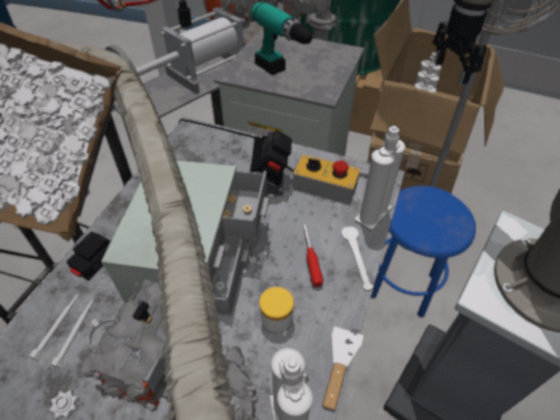

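```bash
cat > plan.py <<'E'
from h import *
def pose(r):
    o=r.get_obs(); M=R.from_rotvec(o["orientation"]).as_matrix()
    return o["tcp_pos"],np.degrees(np.arctan2(M[1,0],M[0,0])),M,o
def rows(p,yaw,tgt,tyaw,n):
    # equal world steps, shift in axes before the turn
    p=np.array(p,float); d=(np.array(tgt)-p)/n; s=(tyaw-yaw+180)%360-180; out=[]
    for i in range(n):
        y=np.radians(yaw+s*i/n); X=np.array([np.cos(y),np.sin(y),0]);Z=np.array([-np.sin(y),np.cos(y),0])
        out.append([round(100*d@X,1),round(-100*d[2],1),round(100*d@Z,1),round(-s/n,1)])
    return out
E
python3 - <<'E'
from bench import r
from plan import *
p,y,M,o=pose(r); print(p,y)
A=[.56,-.05,.33]
print(rows(p,y,A,0,6)); print(rows(A,0,[.575,.258,.31],27.9,8))
E
```

```text
[ 0.39910864 -0.2417641   0.24596246] -30.985169092623604
[[np.float64(0.7), np.float64(-1.4), np.float64(4.1), np.float64(-5.2)], [np.float64(1.0), np.float64(-1.4), np.float64(4.0), np.float64(-5.2)], [np.float64(1.4), np.float64(-1.4), np.float64(3.9), np.float64(-5.2)], [np.float64(1.7), np.float64(-1.4), np.float64(3.8), np.float64(-5.2)], [np.float64(2.1), np.float64(-1.4), np.float64(3.6), np.float64(-5.2)], [np.float64(2.4), np.float64(-1.4), np.float64(3.4), np.float64(-5.2)]]
[[np.float64(0.2), np.float64(0.3), np.float64(3.8), -3.5], [np.float64(0.4), np.float64(0.3), np.float64(3.8), -3.5], [np.float64(0.7), np.float64(0.3), np.float64(3.8), -3.5], [np.float64(0.9), np.float64(0.3), np.float64(3.8), -3.5], [np.float64(1.1), np.float64(0.3), np.float64(3.7), -3.5], [np.float64(1.3), np.float64(0.3), np.float64(3.6), -3.5], [np.float64(1.6), np.float64(0.3), np.float64(3.5), -3.5], [np.float64(1.8), np.float64(0.3), np.float64(3.4), -3.5]]
```

send_rows([
  [0.7,-1.4,4.1,-5.2,1],
  [1.0,-1.4,4.0,-5.2,1],
  [1.4,-1.4,3.9,-5.2,1],
  [1.7,-1.4,3.8,-5.2,1],
  [2.1,-1.4,3.6,-5.2,1],
  [2.4,-1.4,3.4,-5.0,1],
  [0,0,0,0,1],
])

```text
clock: 3.78
tcp_pos: [0.5597, -0.0567, 0.3305]
orientation: [-1.568, 0.004, -0.01]
contact_force: [0.1, -0.2, -0.3]
grip_width: 0.0852
```

```bash
python3 - <<'E'
from bench import r
from plan import *
p,y,M,o=pose(r); print(p,y,o["joints"].round(2))
f=r.grab_frame("wrist"); save(f,"wA.pkl"); cv2.imwrite("pics/wA.png",f["image"][:,:,::-1])
E
```

```text
[ 0.55971015 -0.05668276  0.33054806] -0.506657909953866 [ 0.47  0.27 -0.59  1.69  0.16  1.22 -0.16]
```

View pics/wA.png

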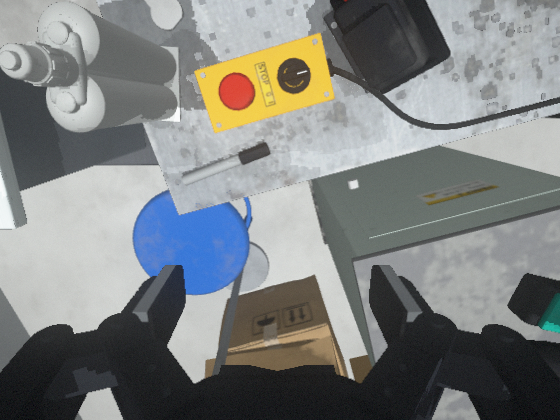

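send_rows([
  [0.2,0.3,3.8,-3.5,1],
  [0.4,0.3,3.8,-3.5,1],
  [0.7,0.3,3.8,-3.5,1],
  [0,0,0,0,1],
])

```text
clock: 4.32
tcp_pos: [0.5641, 0.0568, 0.3198]
orientation: [-1.565, -0.135, 0.136]
contact_force: [0.7, 0.0, -0.5]
grip_width: 0.0859
```

```bash
python3 - <<'E'
from bench import r
from plan import *
p,y,M,o=pose(r); print(p,y,o["joints"].round(2))
f=r.grab_frame("wrist"); save(f,"wB.pkl"); cv2.imwrite("pics/wB.png",f["image"][:,:,::-1])
print(rows(p,y,[.575,.258,.31],27.9,6))
E
```

```text
[0.56406447 0.05681333 0.31983778] 9.892710360280857 [ 0.33  0.31 -0.67  1.69  0.2   1.21 -0.21]
[[np.float64(0.8), np.float64(0.2), np.float64(3.3), np.float64(-3.0)], [np.float64(0.9), np.float64(0.2), np.float64(3.2), np.float64(-3.0)], [np.float64(1.1), np.float64(0.2), np.float64(3.2), np.float64(-3.0)], [np.float64(1.3), np.float64(0.2), np.float64(3.1), np.float64(-3.0)], [np.float64(1.4), np.float64(0.2), np.float64(3.0), np.float64(-3.0)], [np.float64(1.6), np.float64(0.2), np.float64(3.0), np.float64(-3.0)]]
```

View pics/wB.png

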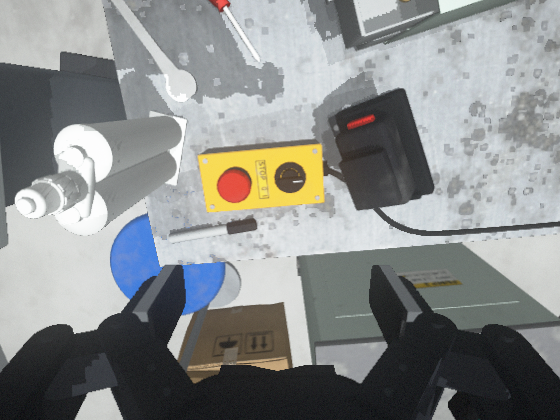

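```bash
cat > ov.py <<'E'
from h import *
def bpts(p,q,off=0):
    x,y,yaw=p[:3]; Rm=R.from_euler('z',yaw).as_matrix()@R.from_euler('y',-35,degrees=True).as_matrix()
    return np.array([x,y,0.075])+(np.array(q)+[off,0,0])/1000@Rm.T
def box(x0,x1,y0,y1,z0,z1):
    return [[(x0,y0,z1),(x1,y0,z1),(x1,y1,z1),(x0,y1,z1),(x0,y0,z1)],[(x0,y0,z0),(x1,y0,z0),(x1,y1,z0),(x0,y1,z0),(x0,y0,z0)]]
segs=box(-25,25,-41,19,42,58)[:1]+box(-29,29,-51,44,0,42)[:1]+box(-41,41,-62,62,0,0.1)[:1]
E
python3 - <<'E'
from ov import *
f=load("wB.pkl"); p=[0.68045,0.10278,0.5896]
crop(f,315,75,445,220,4,"pics/wBo.png",0.5,[proj(f,bpts(p,q)) for q in segs])
crop(f,315,75,445,220,4,"pics/wBn.png",0.5)
a=np.hstack([cv2.imread("pics/wBn.png"),cv2.imread("pics/wBo.png")]);cv2.imwrite("pics/wBo.png",cv2.resize(a,None,fx=.75,fy=.75))
E
```

```text
(no output)
```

View pics/wBo.png

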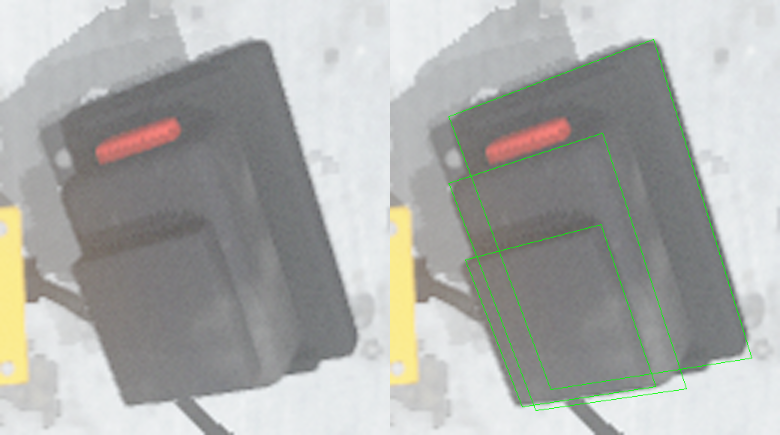

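send_rows([
  [0.8,0.2,3.3,-3,1],
  [0.9,0.2,3.2,-3,1],
  [1.1,0.2,3.2,-3,1],
  [1.3,0.2,3.1,-3,1],
  [1.4,0.2,3.0,-3,1],
  [1.6,0.2,3.0,-3,1],
  [0,0,0,0,1],
])

```text
clock: 5.25
tcp_pos: [0.5769, 0.2566, 0.3077]
orientation: [-1.537, -0.379, 0.38]
contact_force: [0.8, -0.6, -0.4]
grip_width: 0.0856
```

```bash
python3 - <<'E'
from bench import r
from plan import *
p,y,M,o=pose(r); print(p,y,o["joints"].round(2))
f=r.grab_frame("wrist"); save(f,"wC.pkl"); cv2.imwrite("pics/wC.png",f["image"][:,:,::-1])
f=r.grab_frame("top"); cv2.imwrite("pics/tC.png",f["image"][:,:,::-1])
E
```

```text
[0.57690123 0.25657709 0.30765491] 27.740819449535703 [ 0.02  0.46 -0.75  1.55  0.32  1.26 -0.29]
```

View pics/wC.png

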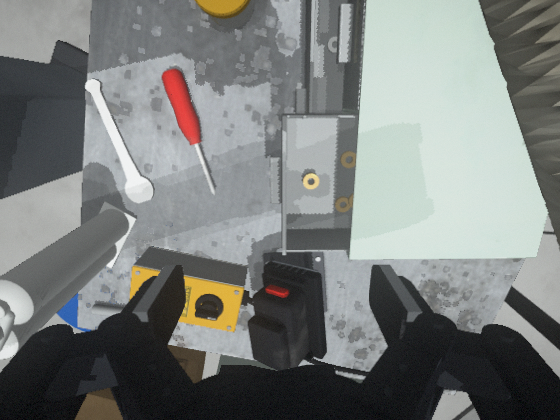

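View pics/tC.png

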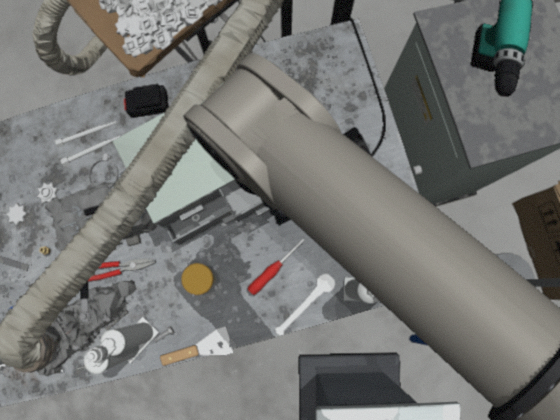

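```bash
python3 - <<'E'
from h import *
f=load("wC.pkl")
p=[0.6820447,0.39291893,0.48645014,0.05802622]
def upts(q):
    Rm=R.from_euler('z',p[2]).as_matrix(); return np.array([p[0],p[1],0])+np.array(q,float)/1000@Rm.T
def box(x0,x1,y0,y1,z1): return [(x0,y0,z1),(x1,y0,z1),(x1,y1,z1),(x0,y1,z1),(x0,y0,z1)]
segs=[box(-88,102,-140,140,150),box(-93-1000*p[3],-88-1000*p[3],-137,-2,147)]
crop(f,255,95,385,275,4,"pics/wCo.png",0.8,[proj(f,upts(q)) for q in segs])
crop(f,255,95,385,275,4,"pics/wCn.png",0.8)
a=np.hstack([cv2.imread("pics/wCn.png"),cv2.imread("pics/wCo.png")]);cv2.imwrite("pics/wCo.png",cv2.resize(a,None,fx=.75,fy=.75))
E
```

```text
(no output)
```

View pics/wCo.png

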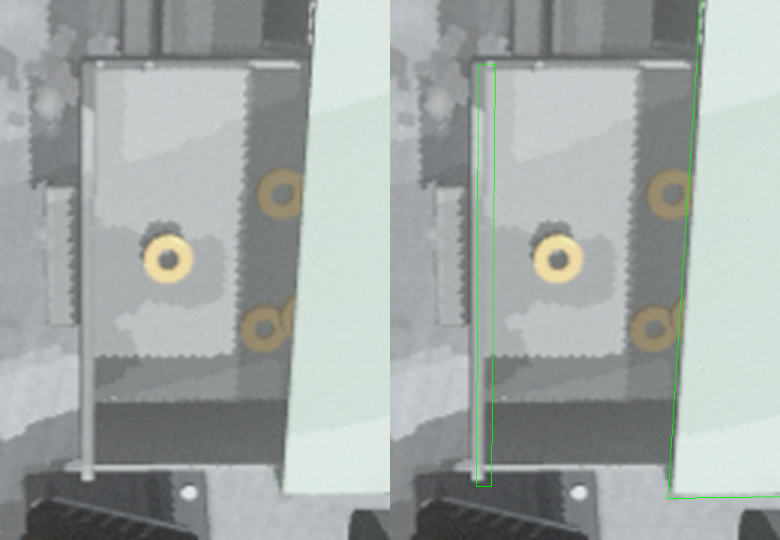

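send_rows([
  [0.6,3,0.2,0,0.5],
  [0,4,0,0,0.5],
  [0,4,0,0,0.5],
  [0,2,0,0,0.5],
  [0,0,0,0,0.5],
])

```text
clock: 5.98
tcp_pos: [0.5814, 0.2587, 0.1773]
orientation: [-1.539, -0.376, 0.379]
contact_force: [0.5, 0.2, 0.8]
grip_width: 0.0426
```

```bash
python3 - <<'E'
from bench import r
from plan import *
p,y,M,o=pose(r); print(p,y,o["joints"].round(2),o["contact_force"].round(1),r.tip_extent)
f=r.grab_frame("wrist"); save(f,"wD.pkl"); cv2.imwrite("pics/wD.png",f["image"][:,:,::-1])
E
```

```text
[0.58140495 0.25871515 0.17731483] 27.575228234632238 [-0.02  0.58 -0.7   1.68  0.42  1.04 -0.38] [0.5 0.2 0.8] 0.014
```

View pics/wD.png

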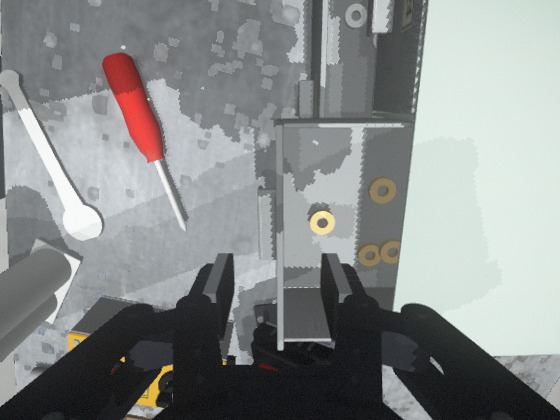

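send_rows([
  [0,2,0,0,0.5],
  [0,1,0,0,0.5],
  [0,0,0,0,0.3],
  [0,0,0,0,0.1],
  [0,0,0,0,0],
  [0,0,0,0,0],
], force=60)

```text
clock: 6.78
tcp_pos: [0.5817, 0.261, 0.149]
orientation: [-1.537, -0.38, 0.378]
contact_force: [0.7, -0.4, 2.3]
grip_width: 0.0019
```

```bash
python3 - <<'E'
from bench import r
from plan import *
p,y,M,o=pose(r); print(p,y,o["joints"].round(2),o["contact_force"].round(1),o["grip_width"])
f=r.grab_frame("wrist"); save(f,"wE.pkl"); cv2.imwrite("pics/wE.png",f["image"][:,:,::-1])
E
```

```text
[0.58172582 0.26096165 0.14895635] 27.711956622609584 [-0.03  0.61 -0.69  1.7   0.45  0.99 -0.4 ] [ 0.7 -0.4  2.3] 0.0019482796653776482
```

View pics/wE.png

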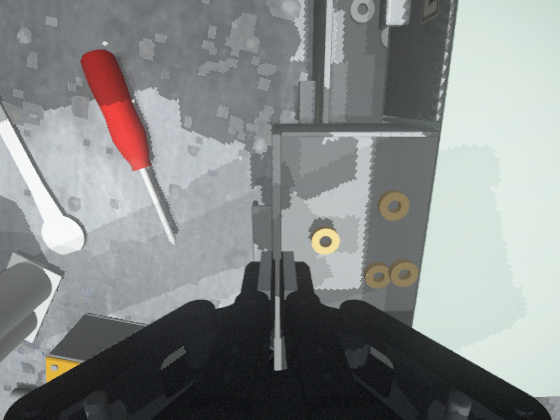

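send_rows([
  [-0.5,0,0,0,0],
  [-1,0,0,0,0],
  [-1,0,0,0,0],
  [-1,0,0,0,0],
  [-1,0,0,0,0],
  [-0.8,0,0,0,0],
  [0,0,0,0,0],
])

```text
clock: 7.7
tcp_pos: [0.5337, 0.2354, 0.1489]
orientation: [-1.538, -0.379, 0.379]
contact_force: [-0.0, -0.6, 6.5]
grip_width: 0.0021
```

```bash
python3 - <<'E'
from bench import r
from plan import *
p,y,M,o=pose(r); print(p,y,o["joints"].round(2),o["contact_force"].round(1),o["grip_width"])
f=r.grab_frame("wrist"); save(f,"wF.pkl"); cv2.imwrite("pics/wF.png",f["image"][:,:,::-1])
E
```

```text
[0.53367475 0.23537941 0.14885522] 27.697369076911773 [ 0.01  0.53 -0.71  1.83  0.43  0.93 -0.4 ] [-0.  -0.6  6.5] 0.0020837248887014075
```

View pics/wF.png

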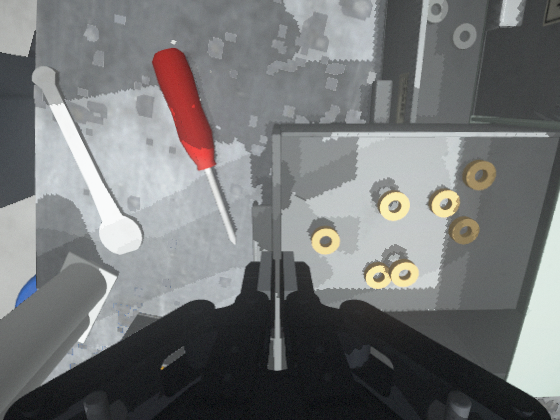

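send_rows([
  [0,0,0,0,0.2],
  [0,0,0,0,0.5],
  [0,-2,0,0,0.5],
  [0,-4,0,0,0.5],
  [0,-4,0,0,1],
  [0,-4,0,0,1],
  [0,-1,0,0,1],
])

```text
clock: 8.62
tcp_pos: [0.5353, 0.2372, 0.3024]
orientation: [-1.536, -0.384, 0.375]
contact_force: [0.5, 0.9, -0.8]
grip_width: 0.0855
```

```bash
python3 - <<'E'
from bench import r
from plan import *
p,y,M,o=pose(r); print(p,y,o["joints"].round(2),o["contact_force"].round(1),o["grip_width"])
f=r.grab_frame("wrist"); save(f,"wG.pkl"); cv2.imwrite("pics/wG.png",f["image"][:,:,::-1])
T=f["cam_to_world"]; 
for w in (42.7,):
  for ty in (0,.005,.01,.014,.02):
    for zz in (-11,11):
      P=p+M@np.array([-w/1000,ty,zz/1000]); print(ty,zz,proj(f,[P]).round(1))
crop(f,100,240,300,360,4,"pics/wGz.png",0.6)
E
```

```text
[0.53528572 0.23719    0.30244323] 27.711967415961137 [ 0.08  0.38 -0.79  1.67  0.29  1.2  -0.29] [ 0.5  0.9 -0.8] 0.08545839655885092
0 -11 [[186.3 307. ]]
0 11 [[181.8 265. ]]
0.005 -11 [[189.  300.8]]
0.005 11 [[184.9 259.8]]
0.01 -11 [[191.6 294.9]]
0.01 11 [[187.7 254.9]]
0.014 -11 [[193.6 290.4]]
0.014 11 [[189.9 251.2]]
0.02 -11 [[196.4 284.1]]
0.02 11 [[193. 246.]]
```

View pics/wG.png

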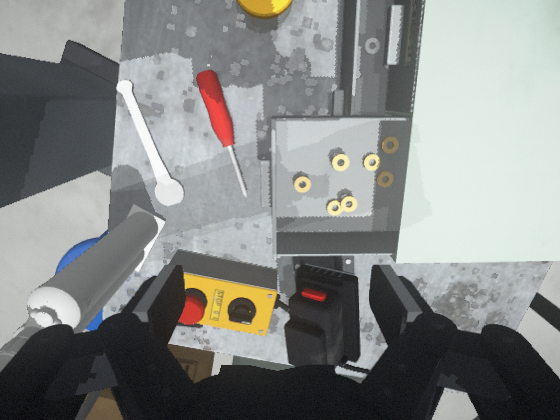

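View pics/wGz.png

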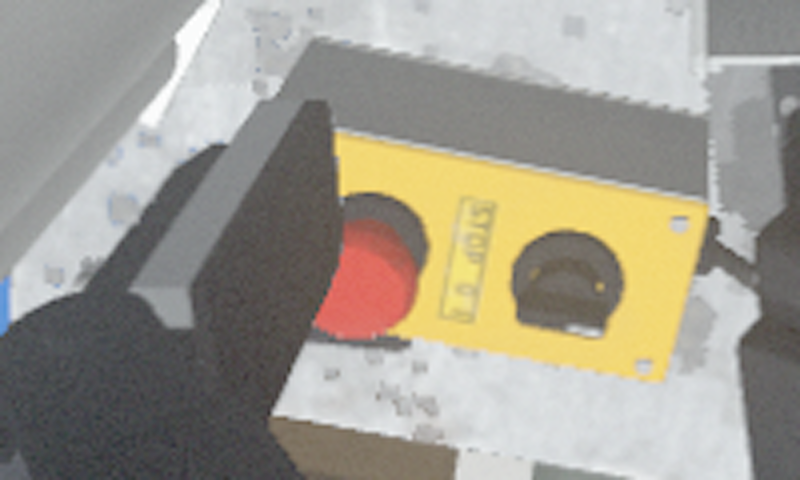

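```bash
python3 - <<'E'
from bench import r
from plan import *
p,y,M,o=pose(r)
for q in rows(p,y,[.659,.075,.26],123.8,10): print([float(v) for v in q])
E
```

```text
[0.3, 0.4, -2.0, -9.6]
[0.0, 0.4, -2.0, -9.6]
[-0.3, 0.4, -2.0, -9.6]
[-0.7, 0.4, -1.9, -9.6]
[-1.0, 0.4, -1.8, -9.6]
[-1.3, 0.4, -1.6, -9.6]
[-1.5, 0.4, -1.4, -9.6]
[-1.7, 0.4, -1.1, -9.6]
[-1.9, 0.4, -0.8, -9.6]
[-2.0, 0.4, -0.5, -9.6]
```

send_rows([
  [0.3,0.4,-2.0,-9.6,0.88],
  [0,0.4,-2.0,-9.6,0.88],
  [-0.3,0.4,-2.0,-9.6,0.88],
  [-0.7,0.4,-1.9,-9.6,0.88],
  [-1.0,0.4,-1.8,-9.6,0.88],
  [-1.3,0.4,-1.6,-9.6,0.88],
  [-1.5,0.4,-1.4,-9.6,0.88],
  [-1.7,0.4,-1.1,-9.6,0.88],
  [-1.9,0.4,-0.8,-9.6,0.88],
  [-2.0,0.4,-0.5,-9.6,0.88],
  [0,0,0,0,0.88],
])

```text
clock: 10.05
tcp_pos: [0.6582, 0.0717, 0.2563]
orientation: [-0.871, -1.622, 1.625]
contact_force: [-0.3, -0.1, 0.7]
grip_width: 0.075
```

```bash
cat > look.py <<'E'
import sys
from bench import r
from plan import *
from ov import *
n=sys.argv[1]
p,y,M,o=pose(r); print(p.round(4),y.round(2),o["joints"].round(2),o["contact_force"].round(1),o["grip_width"].round(4),o["clock"])
f=r.grab_frame("wrist"); save(f,n+".pkl"); cv2.imwrite(f"pics/{n}.png",f["image"][:,:,::-1])
E
python3 look.py wH; python3 - <<'E'
from ov import *
f=load("wH.pkl"); p=[0.68045,0.10278,0.5896]
crop(f,0,0,560,420,1.4,"pics/wHo.png",0.5,[proj(f,bpts(p,q)) for q in segs])
E
```

```text
Traceback (most recent call last):
  File "look.py", line 6, in <module>
    p,y,M,o=pose(r); print(p.round(4),y.round(2),o["joints"].round(2),o["contact_force"].round(1),o["grip_width"].round(4),o["clock"])
                                                                                                  ^^^^^^^^^^^^^^^^^^^^^
AttributeError: 'float' object has no attribute 'round'
Traceback (most recent call last):
  File "h.py", line 5, in load
    def load(p): return pickle.load(open(p,'rb'))
                                    ~~~~^^^^^^^^
FileNotFoundError: [Errno 2] No such file or directory: 'wH.pkl'
```

```bash
sed -i 's/o\["grip_width"\].round(4)/round(o["grip_width"],4)/' look.py
python3 look.py wH; python3 - <<'E'
from ov import *
f=load("wH.pkl"); p=[0.68045,0.10278,0.5896]
crop(f,0,0,560,420,1.4,"pics/wHo.png",0.5,[proj(f,bpts(p,q)) for q in segs])
E
```

```text
[0.6582 0.0717 0.2563] 123.43 [ 0.47  0.66 -1.04  1.52  0.58  1.3   1.51] [-0.3 -0.1  0.7] 0.075 10.05
```

View pics/wHo.png

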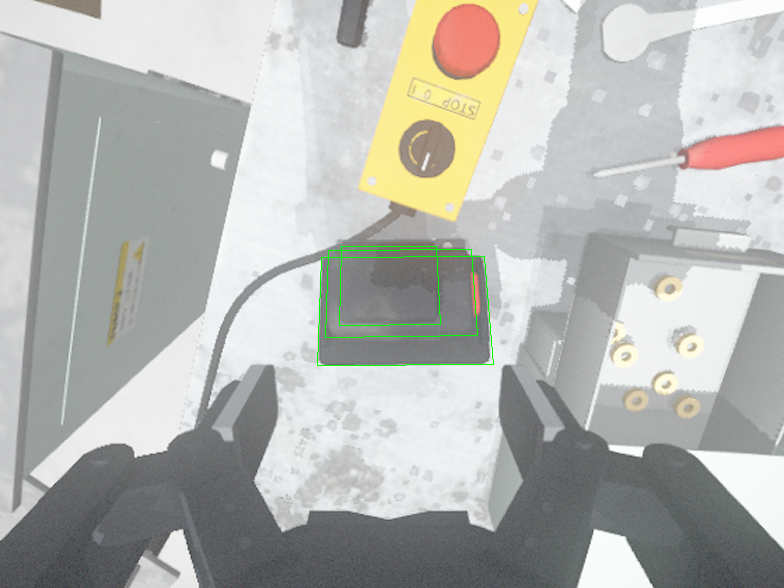

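```bash
python3 - <<'E'
from ov import *
f=load("wH.pkl"); p=[0.68045,0.10278,0.5896]
crop(f,220,165,360,270,5,"pics/a.png",0.4,[proj(f,bpts(p,q)) for q in segs])
crop(f,220,165,360,270,5,"pics/b.png",0.4)
cv2.imwrite("pics/wHz.png",cv2.resize(np.vstack([cv2.imread("pics/b.png"),cv2.imread("pics/a.png")]),None,fx=.57,fy=.57))
E
```

```text
(no output)
```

View pics/wHz.png

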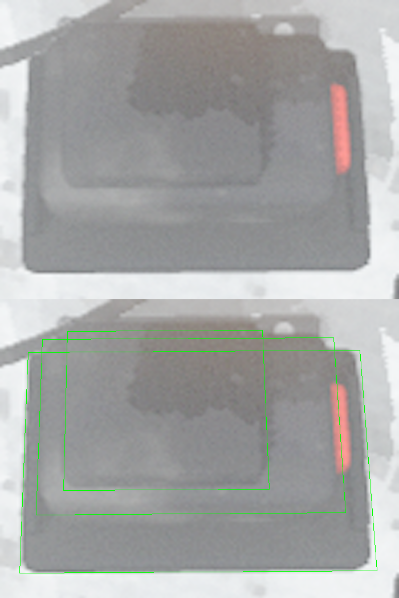

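send_rows([
  [0.2,2,-0.2,-0.4,0.88],
  [0,4,0,0,0.88],
  [0,4,0,0,0.88],
  [0,2,0,0,0.88],
  [0,0,0,0,0.88],
])

```text
clock: 10.72
tcp_pos: [0.6575, 0.0771, 0.1369]
orientation: [-0.863, -1.631, 1.634]
contact_force: [-0.2, -1.1, -0.2]
grip_width: 0.0749
```

```bash
python3 look.py wI
```

```text
[0.6575 0.0771 0.1369] 124.13 [ 0.42  0.77 -0.97  1.63  0.69  1.12  1.43] [-0.2 -1.1 -0.2] 0.0749 10.725
```

View pics/wI.png

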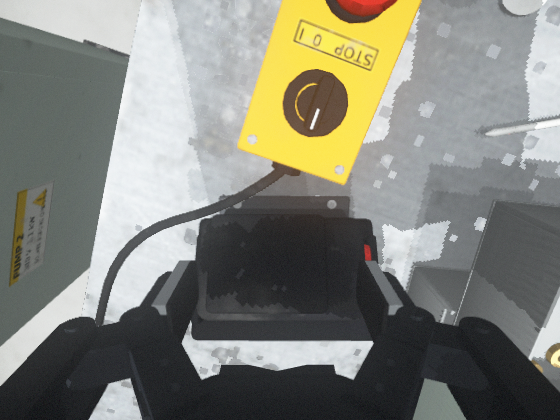

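send_rows([
  [-0.3,0.7,0.1,0.3,0.88],
  [0,0.7,0,0,0.88],
  [0,0,0,0,0.88],
])

```text
clock: 11.15
tcp_pos: [0.6594, 0.0732, 0.124]
orientation: [-0.87, -1.628, 1.629]
contact_force: [-0.6, -0.4, -0.1]
grip_width: 0.0751
```

```bash
python3 look.py wJ
```

```text
[0.6594 0.0732 0.124 ] 123.77 [ 0.42  0.79 -0.96  1.64  0.71  1.1   1.42] [-0.6 -0.4 -0.1] 0.0751 11.15
```

View pics/wJ.png

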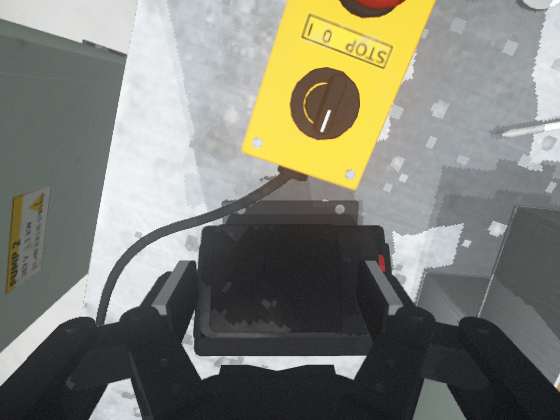

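send_rows([
  [0,0.1,0,0,0.75],
  [0,0,0,0,0.6],
  [0,0,0,0,0.5],
  [0,0,0,0,0.5],
], force=45)

```text
clock: 11.7
tcp_pos: [0.6599, 0.0734, 0.124]
orientation: [-0.871, -1.629, 1.629]
contact_force: [-1.2, -1.6, 5.1]
grip_width: 0.0585
```

```bash
python3 look.py wK
```

```text
[0.6599 0.0734 0.124 ] 123.78 [ 0.42  0.79 -0.96  1.64  0.71  1.1   1.42] [-1.2 -1.6  5.1] 0.0585 11.7
```

View pics/wK.png

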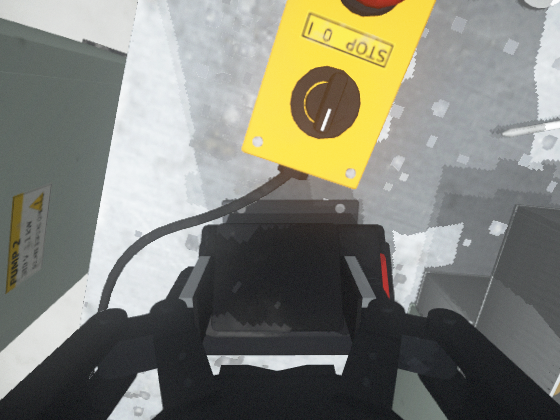

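send_rows([
  [0,-0.5,0,0,0.5],
  [0,-1,0,0,0.5],
  [0,-1.5,0,0,0.5],
  [0,-2,0,0,0.5],
  [0,0,0,0,0.5],
])

```text
clock: 12.38
tcp_pos: [0.6608, 0.0744, 0.1761]
orientation: [-0.873, -1.633, 1.627]
contact_force: [-0.4, -0.3, -3.8]
grip_width: 0.0588
```

```bash
python3 look.py wL; python3 - <<'E'
from bench import r
from h import *
f=r.grab_frame("scene"); save(f,"sL.pkl"); crop(f,190,60,420,260,3.4,"pics/sL.png",0.5)
E
```

```text
[0.6608 0.0744 0.1761] 123.79 [ 0.44  0.74 -1.    1.6   0.66  1.17  1.46] [-0.4 -0.3 -3.8] 0.0588 12.375
```

View pics/wL.png

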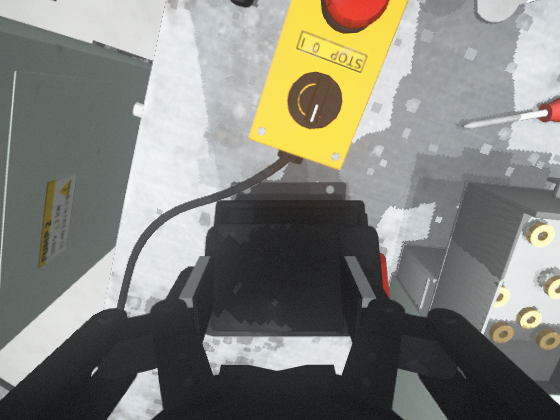

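View pics/sL.png

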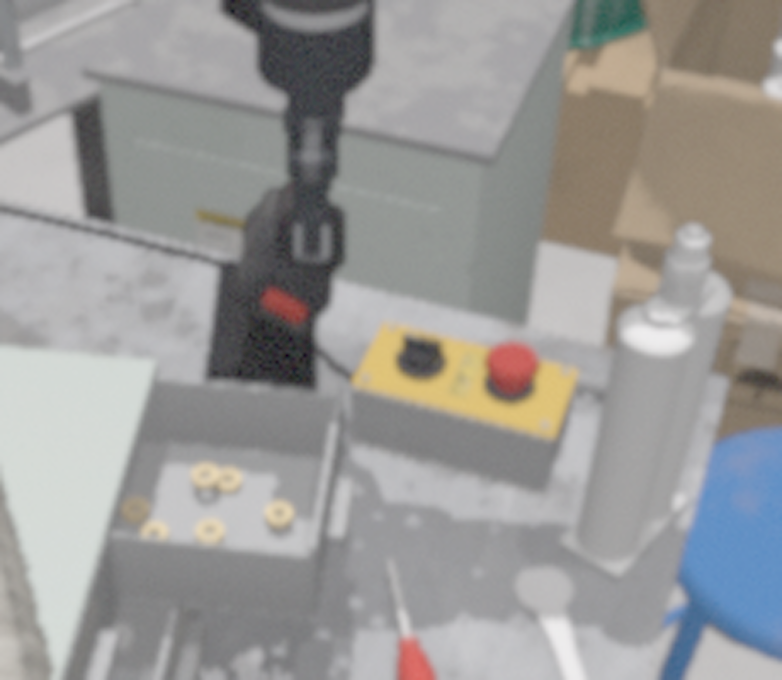

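```bash
python3 - <<'E'
from bench import r
from plan import *
p,y,M,o=pose(r)
A=p+[0,0,.085]
for q in rows(A,y,[.579,.255,.26],117.9,8): print([float(v) for v in q])
E
```

```text
[2.4, -0.0, -0.4, 0.7]
[2.5, -0.0, -0.4, 0.7]
[2.5, -0.0, -0.4, 0.7]
[2.5, -0.0, -0.3, 0.7]
[2.5, -0.0, -0.3, 0.7]
[2.5, -0.0, -0.3, 0.7]
[2.5, -0.0, -0.2, 0.7]
[2.5, -0.0, -0.2, 0.7]
```

send_rows([
  [0,-2,0,0,0.5],
  [0,-2.5,0,0,0.5],
  [0,-2.5,0,0,0.5],
  [1.5,-1.5,-0.3,0.7,0.5],
  [2.4,0,-0.4,0.7,0.5],
  [2.5,0,-0.4,0.7,0.5],
  [2.5,0,-0.4,0.7,0.5],
  [2.5,0,-0.3,0.7,0.5],
  [2.5,0,-0.3,0.7,0.5],
  [2.5,0,-0.2,0.7,0.5],
  [2.5,0,-0.2,0.7,0.5],
  [1,0,0,0.3,0.5],
])

```text
clock: 13.98
tcp_pos: [0.5761, 0.2599, 0.2588]
orientation: [-0.935, -1.561, 1.56]
contact_force: [-0.3, -0.1, -3.9]
grip_width: 0.0585
```

send_rows([
  [0,0,0,0,0.5],
])

```text
clock: 14.1
tcp_pos: [0.5775, 0.2579, 0.2585]
orientation: [-0.937, -1.559, 1.56]
contact_force: [0.3, 0.3, -3.8]
grip_width: 0.0587
```

```bash
python3 look.py wM; python3 - <<'E'
from bench import r
from plan import *
f=r.grab_frame("scene"); save(f,"sM.pkl"); crop(f,130,60,360,260,3.4,"pics/sM.png",0.5)
p,y,M,o=pose(r)
d=p[:2]-[.6820,.3929]; c,s=np.cos(.48645),np.sin(.48645); print("unit",d@[c,s],d@[-s,c])
E
```

```text
[0.5775 0.2579 0.2585] 118.0 [ 0.19  0.61 -1.05  1.6   0.55  1.26  1.11] [ 0.3  0.3 -3.8] 0.0587 14.1
unit -0.1553023442651997 -0.07270914222840824
```

View pics/wM.png

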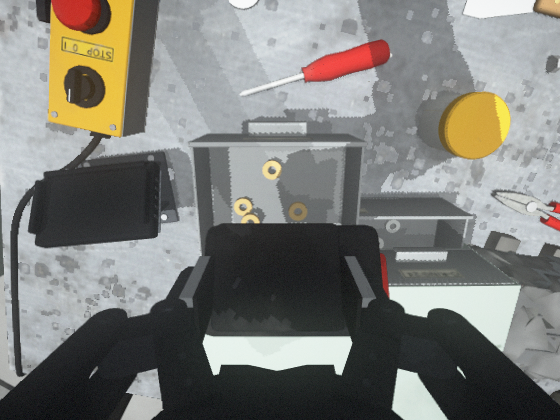

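View pics/sM.png

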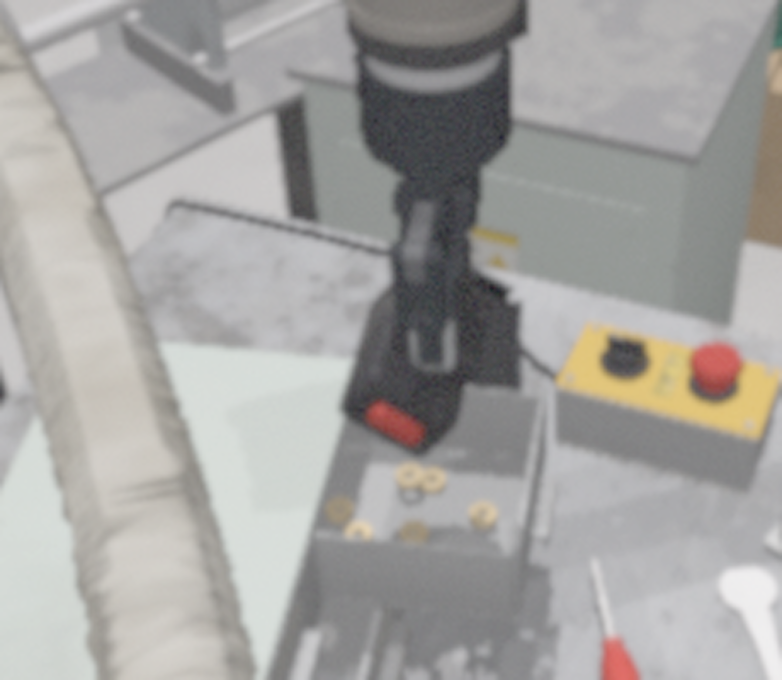

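send_rows([
  [-0.1,2,0,0,0.5],
  [0,3,0,0,0.5],
  [0,3,0,0,0.5],
  [0,1.5,0,0,0.5],
  [0,1,0,0,0.5],
  [0,0,0,0,0.5],
])

```text
clock: 14.95
tcp_pos: [0.5787, 0.2561, 0.153]
orientation: [-0.938, -1.558, 1.558]
contact_force: [-0.5, 0.2, -2.9]
grip_width: 0.0585
```

```bash
python3 look.py wN; python3 - <<'E'
from bench import r
from plan import *
f=r.grab_frame("scene"); save(f,"sN.pkl"); crop(f,150,100,330,260,4.2,"pics/sN.png",0.5)
E
```

```text
[0.5787 0.2561 0.153 ] 117.88 [ 0.15  0.71 -0.97  1.7   0.65  1.1   1.03] [-0.5  0.2 -2.9] 0.0585 14.95
```

View pics/wN.png

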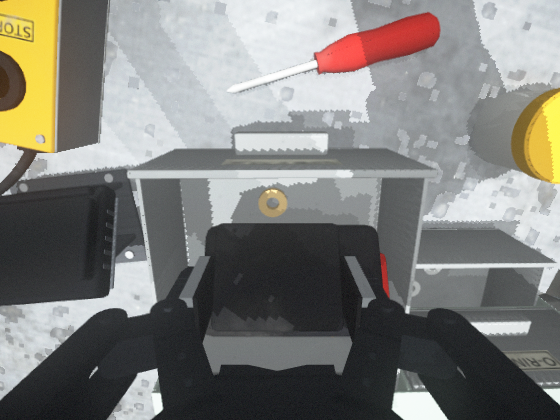

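View pics/sN.png

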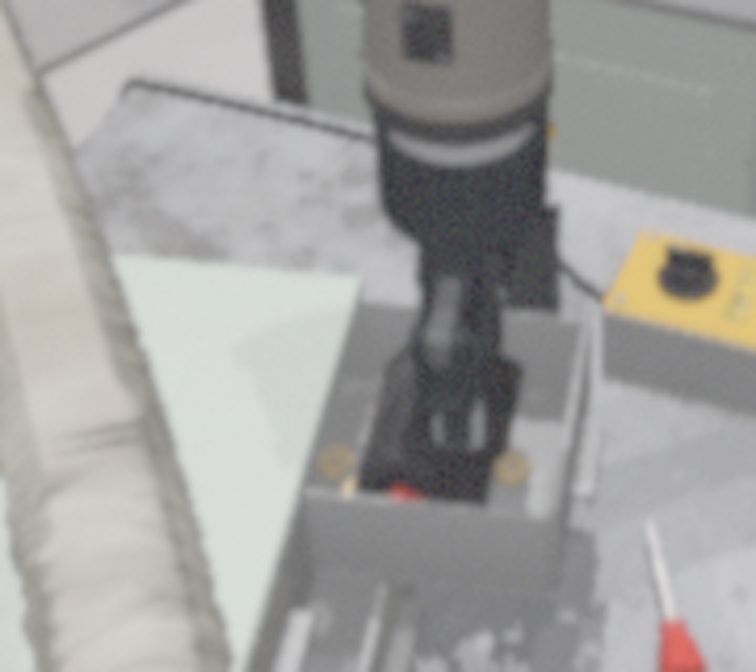

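send_rows([
  [0,0.2,0,0,0.5],
  [0,0.2,0,0,0.5],
  [0,0.2,0,0,0.5],
  [0,0.2,0,0,0.5],
  [0,0,0,0,0.5],
], force=22)

```text
clock: 15.68
tcp_pos: [0.5795, 0.2567, 0.1464]
orientation: [-0.94, -1.56, 1.557]
contact_force: [-0.4, -1.7, 4.8]
grip_width: 0.0588
```

```bash
python3 look.py wO
```

```text
[0.5795 0.2567 0.1464] 117.88 [ 0.15  0.71 -0.97  1.7   0.66  1.09  1.03] [-0.4 -1.7  4.8] 0.0588 15.675
```

View pics/wO.png

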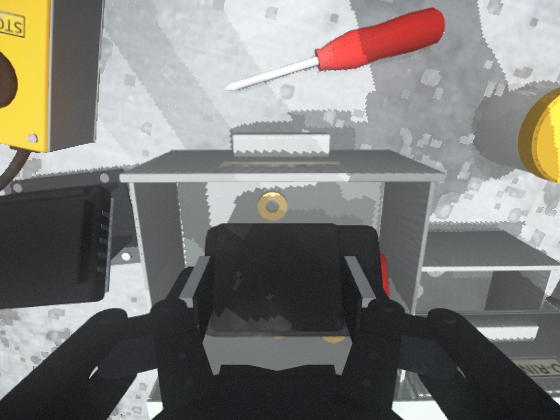

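send_rows([
  [0,0.1,-0.5,0,0.5],
  [0,0.1,-0.5,0,0.5],
  [0,0.1,-0.5,0,0.5],
  [0,0.1,-0.5,0,0.5],
], force=20)

```text
clock: 16.23
tcp_pos: [0.5997, 0.2675, 0.146]
orientation: [-0.944, -1.565, 1.552]
contact_force: [0.8, -2.8, 24.5]
grip_width: 0.0588
```

```bash
python3 look.py wP
```

```text
[0.5997 0.2675 0.146 ] 117.85 [ 0.12  0.74 -0.96  1.65  0.67  1.1   1.03] [ 0.8 -2.8 24.5] 0.0588 16.225
```

View pics/wP.png

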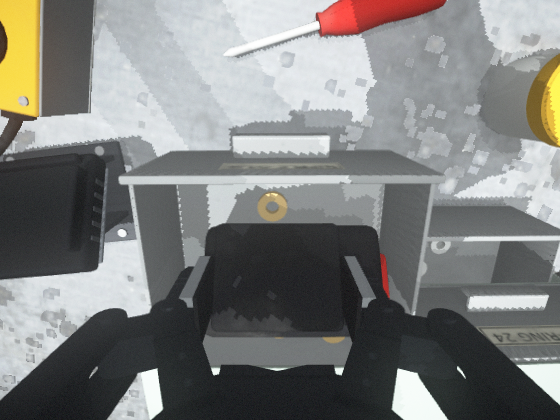

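```bash
python3 - <<'E'
from h import *
ft=load("top0.pkl")
for u in [(300,45),(355,35),(375,75),(370,110),(300,115),(330,80),(303,240),(327,283),(348,195),(362,258),(310,160)]: print(u,atz(ft,[u],0)[0].round(3))
E
```

```text
(300, 45) [0.983 0.179 0.   ]
(355, 35) [1.009 0.046 0.   ]
(375, 75) [0.904 0.004 0.   ]
(370, 110) [0.817 0.02  0.   ]
(300, 115) [0.806 0.183 0.   ]
(330, 80) [0.892 0.111 0.   ]
(303, 240) [0.517 0.182 0.   ]
(327, 283) [0.422 0.131 0.   ]
(348, 195) [0.617 0.079 0.   ]
(362, 258) [0.475 0.052 0.   ]
(310, 160) [0.698 0.162 0.   ]
```

send_rows([
  [0,-0.5,0,0,0.5],
  [0,-1.5,0,0,0.5],
  [0,-3,0,0,0.5],
  [0,-3,0,0,0.5],
  [0,-3,0,0,0.5],
  [0,-1,0,0,0.5],
], force=40)

```text
clock: 17.02
tcp_pos: [0.5963, 0.2662, 0.2631]
orientation: [-0.939, -1.56, 1.557]
contact_force: [0.7, 0.2, -3.8]
grip_width: 0.0584
```

```bash
python3 look.py wQ; python3 - <<'E'
from bench import r
from plan import *
f=r.grab_frame("scene"); save(f,"sQ.pkl"); crop(f,130,60,360,260,3.4,"pics/sQ.png",0.5)
p,y,M,o=pose(r)
for q in rows(p,y,[.785,.125,.26],118,8): print([float(v) for v in q])
E
```

```text
[0.5963 0.2662 0.2631] 117.92 [ 0.16  0.63 -1.03  1.54  0.56  1.28  1.11] [ 0.7  0.2 -3.8] 0.0584 17.025
[-2.7, 0.0, -1.3, -0.0]
[-2.7, 0.0, -1.3, -0.0]
[-2.7, 0.0, -1.3, -0.0]
[-2.7, 0.0, -1.3, -0.0]
[-2.7, 0.0, -1.3, -0.0]
[-2.7, 0.0, -1.3, -0.0]
[-2.7, 0.0, -1.3, -0.0]
[-2.7, 0.0, -1.3, -0.0]
```

View pics/sQ.png

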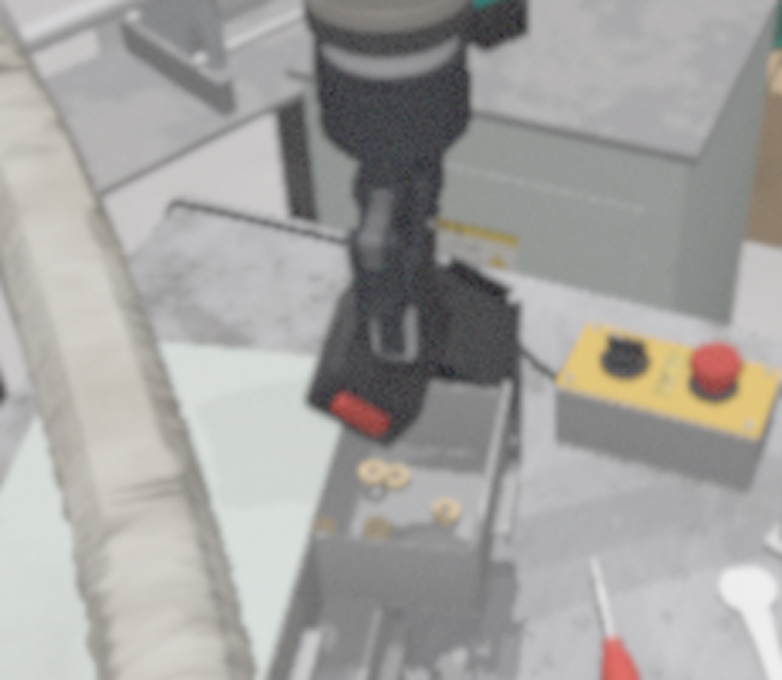

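View pics/wQ.png

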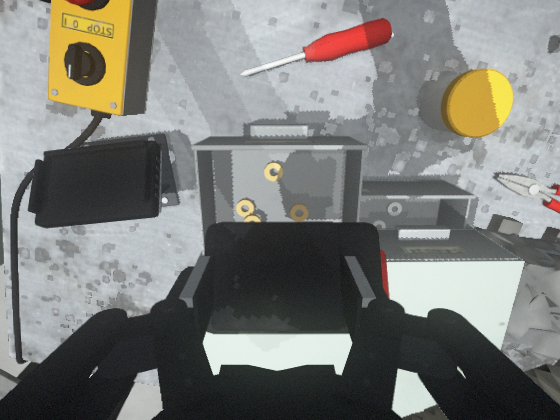

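send_rows([
  [-1.5,0,-0.7,0,0.5],
  [-2.7,0,-1.3,0,0.5],
  [-2.7,0,-1.3,0,0.5],
  [-2.7,0,-1.3,0,0.5],
  [-2.7,0,-1.3,0,0.5],
  [-2.7,0,-1.3,0,0.5],
  [-2.7,0,-1.3,0,0.5],
  [-2.7,0,-1.3,0,0.5],
  [-1.2,0,-0.6,0,0.5],
  [0,0,0,0,0.5],
])

```text
clock: 18.38
tcp_pos: [0.7896, 0.1221, 0.2596]
orientation: [-0.938, -1.555, 1.558]
contact_force: [0.4, 0.7, -4.1]
grip_width: 0.0588
```

```bash
python3 look.py wR; python3 - <<'E'
from bench import r
from plan import *
f=r.grab_frame("top"); save(f,"tR.pkl"); cv2.imwrite("pics/tR.png",f["image"][:,:,::-1])
E
```

```text
[0.7896 0.1221 0.2596] 117.79 [ 0.22  0.85 -0.93  1.12  0.65  1.46  1.46] [ 0.4  0.7 -4.1] 0.0588 18.375
```

View pics/wR.png

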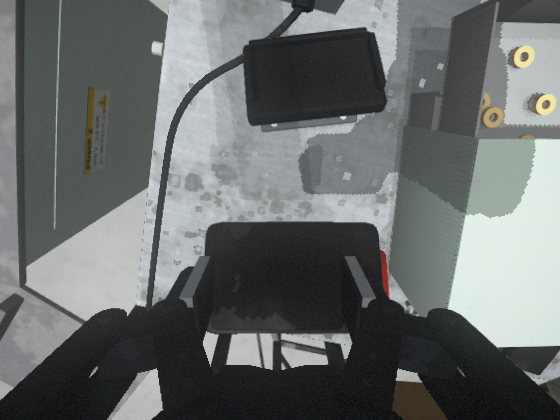

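View pics/tR.png

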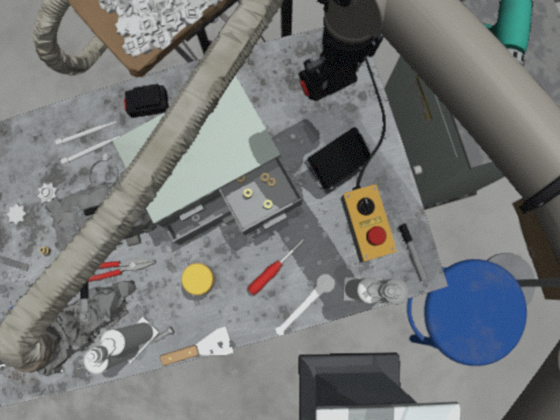

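send_rows([
  [0,2,0,0,0.5],
  [0,4,0,0,0.5],
  [0,4,0,0,0.5],
  [0,4,0,0,0.5],
  [0,3,0,0,0.5],
  [0,1.5,0,0,0.5],
  [0,0,0,0,0.5],
])

```text
clock: 19.35
tcp_pos: [0.7883, 0.1234, 0.0749]
orientation: [-0.936, -1.557, 1.56]
contact_force: [-0.5, -0.1, -3.4]
grip_width: 0.0586
```

send_rows([
  [0,0.4,0,0,0.5],
  [0,0.3,0,0,0.5],
  [0,0.3,0,0,0.5],
  [0,0,0,0,0.5],
], force=20)

```text
clock: 19.85
tcp_pos: [0.7897, 0.1234, 0.0671]
orientation: [-0.939, -1.559, 1.557]
contact_force: [0.4, -0.1, -1.4]
grip_width: 0.0589
```

send_rows([
  [0,0.2,-0.2,0,0.5],
  [0,0.1,-0.4,0,0.5],
  [0,0.1,-0.5,0,0.5],
  [0,0,-0.5,0,0.5],
])

```text
clock: 20.35
tcp_pos: [0.804, 0.1309, 0.0652]
orientation: [-0.94, -1.558, 1.558]
contact_force: [-3.6, -1.6, 8.2]
grip_width: 0.0588
```

```bash
python3 look.py wS; python3 - <<'E'
from bench import r
from plan import *
f=r.grab_frame("scene"); save(f,"sS.pkl"); crop(f,190,60,370,200,4.2,"pics/sS.png",0.5)
E
```

```text
[0.804  0.1309 0.0652] 117.86 [ 0.19  1.03 -0.85  1.23  0.76  1.2   1.39] [-3.6 -1.6  8.2] 0.0588 20.35
```

View pics/wS.png

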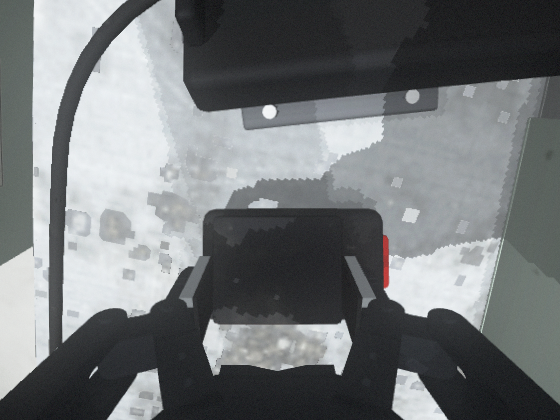

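View pics/sS.png

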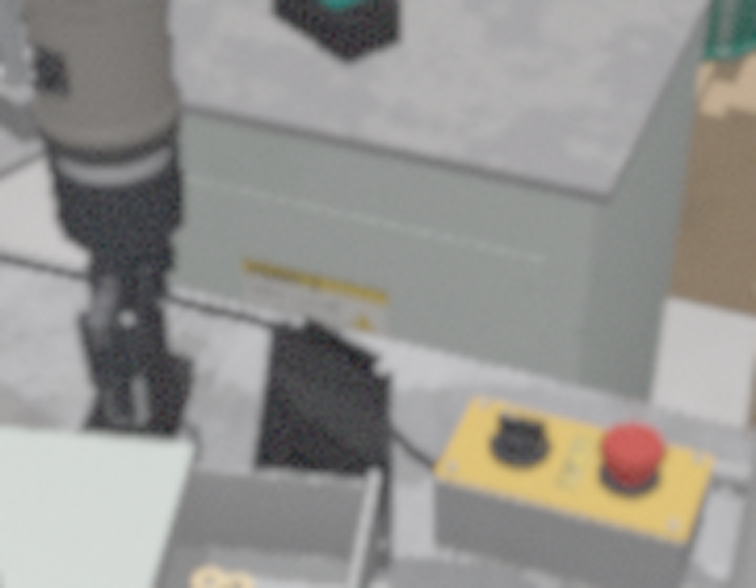

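send_rows([
  [0,0.15,-0.5,0,0.5],
  [0,0.2,-0.5,0,0.5],
  [0,0.2,-0.5,0,0.5],
  [0,0,0,0,0.5],
])

```text
clock: 20.95
tcp_pos: [0.8183, 0.1385, 0.0602]
orientation: [-0.941, -1.561, 1.556]
contact_force: [-0.7, -1.1, 8.8]
grip_width: 0.0586
```

```bash
python3 look.py wT
```

```text
[0.8183 0.1385 0.0602] 117.84 [ 0.17  1.05 -0.85  1.18  0.77  1.22  1.4 ] [-0.7 -1.1  8.8] 0.0586 20.95
```

View pics/wT.png

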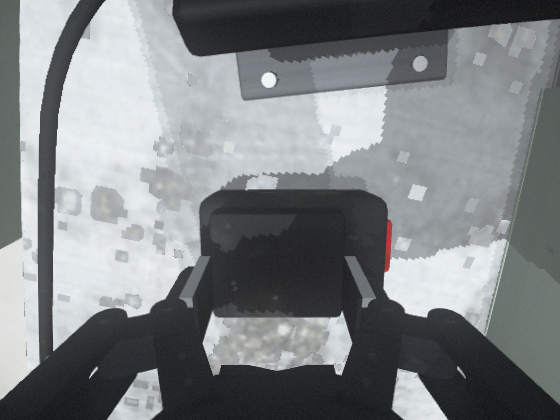

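send_rows([
  [0,0.2,-0.3,0,0.5],
  [0,0.2,-0.2,0,0.5],
  [0,0.1,0,0,0.5],
  [0,0,0,0,0.5],
])

```text
clock: 21.5
tcp_pos: [0.8239, 0.1415, 0.0569]
orientation: [-0.944, -1.564, 1.553]
contact_force: [0.6, -0.2, 13.0]
grip_width: 0.0588
```

```bash
python3 look.py wU; python3 - <<'E'
from plan import *
f=load("wU.pkl"); 
# flat model: jaw centre = battery (bx0,-11); find bx0, z-base by overlay guess
from bench import r
p,y,M,o=pose(r)
def box(x0,x1,y0,y1,z1): return [(x0,y0,z1),(x1,y0,z1),(x1,y1,z1),(x0,y1,z1),(x0,y0,z1)]
yy=np.radians(y-90); Rm=R.from_euler('z',yy).as_matrix()
bx=2
def W(q,tilt=0):
    q=(np.array(q,float)-[bx,-11,0])/1000
    return np.array([p[0],p[1],0])+q@Rm.T
segs=[box(-25,25,-41,19,58),box(-29,29,-51,44,42)]
crop(f,150,150,450,350,2.6,"pics/wUo.png",0.5,[proj(f,W(q)) for q in segs])
E
```

```text
[0.8239 0.1415 0.0569] 117.83 [ 0.16  1.06 -0.84  1.17  0.77  1.22  1.4 ] [ 0.6 -0.2 13. ] 0.0588 21.5
```

View pics/wUo.png

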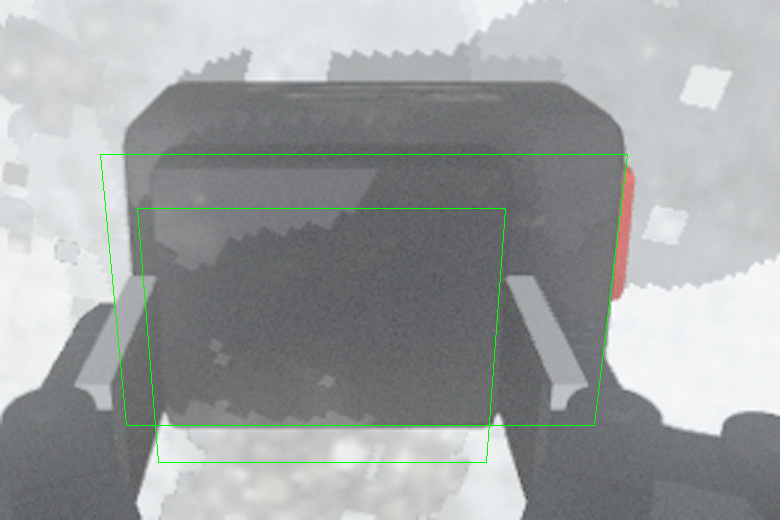

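```bash
cat > fitflat.py <<'E'
from plan import *
import sys
f=load(sys.argv[1]); p=np.array(eval(sys.argv[2])); y=float(sys.argv[3]); floor=float(sys.argv[4]); rows_=eval(sys.argv[5])
Rz=R.from_euler('z',y-90,degrees=True).as_matrix()
def W(q,bx,th,zb):
    Ry=R.from_euler('y',-th,degrees=True).as_matrix()
    return np.array([p[0],p[1],zb])+((np.array(q,float)-[bx,-11,0])/1000@Ry.T)@Rz.T
for th in (-4,-2,0,2,4,6,8,10):
    # choose bx by row of -x top edge and zb so that the lowest corner touches
    best=None
    for bx in np.arange(0,16,.25):
        zb=0; lo=min(W([(-29,0,0)],bx,th,0)[0,2],W([(29,0,0)],bx,th,0)[0,2]); zb=floor-lo
        v=[proj(f,W([q],bx,th,zb))[0,1] for q in ((-25,-11,58),(25,-11,58),(-29,-11,42),(-29,-11,0))]
        e=abs(v[0]-rows_[0])
        if best is None or e<best[0]: best=(e,bx,np.round(v,1))
    print(th,best)
E
python3 fitflat.py wU.pkl "[0.8239,0.1415,0.0569]" 117.83 0 "[213.5,314.2]"
```

```text
-4 (np.float64(0.1732336026077519), np.float64(14.75), array([213.7, 312.2, 191.1, 166.4]))
-2 (np.float64(0.22699086768076882), np.float64(12.0), array([213.7, 313.5, 192.6, 170.3]))
0 (np.float64(0.23315835415203878), np.float64(9.5), array([213.3, 314.2, 193.5, 173.7]))
2 (np.float64(0.15960306416448589), np.float64(7.5), array([213.3, 316.7, 194.6, 177.1]))
4 (np.float64(0.05854288414857933), np.float64(5.5), array([213.4, 319.1, 195.8, 180.6]))
6 (np.float64(0.058724226761512455), np.float64(3.5), array([213.6, 321.3, 197.1, 184. ]))
8 (np.float64(0.18086176424472455), np.float64(1.5), array([213.7, 323.5, 198.3, 187.5]))
10 (np.float64(0.8157041043055244), np.float64(0.0), array([212.7, 324.5, 198.6, 190.2]))
```

send_rows([
  [0,0.2,0,0,0.5],
  [0,0,0,0,0.5],
  [0,-0.2,0,0,0.7],
  [0,0,0,0,0.85],
  [0,0,0,0,0.85],
  [0,0,0,0,0.85],
])

```text
clock: 22.3
tcp_pos: [0.8207, 0.14, 0.0511]
orientation: [-0.937, -1.557, 1.559]
contact_force: [0.5, 0.5, 0.1]
grip_width: 0.073
```

```bash
python3 look.py wV; python3 - <<'E'
from h import *
f=load("wV.pkl"); crop(f,150,150,450,350,2.6,"pics/wVo.png",0.5)
E
```

```text
[0.8207 0.14   0.0511] 117.9 [ 0.16  1.07 -0.84  1.17  0.77  1.22  1.4 ] [0.5 0.5 0.1] 0.073 22.3
```

View pics/wVo.png

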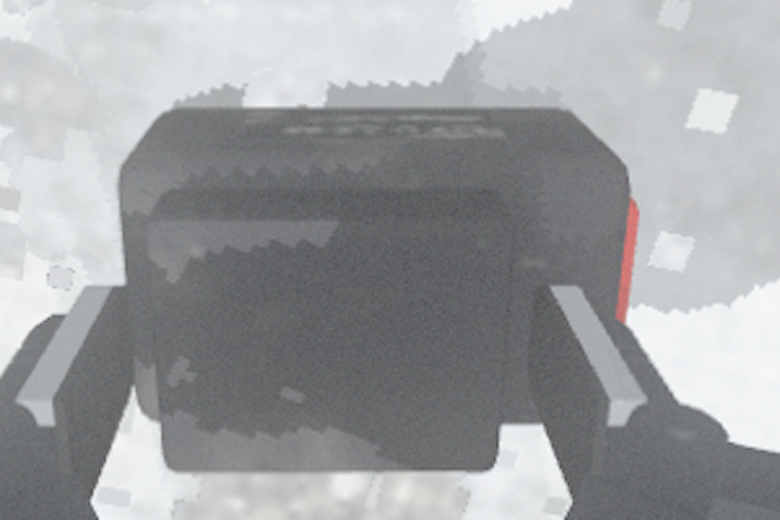

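```bash
python3 fitflat.py wV.pkl "[0.8207,0.1400,0.0511]" 117.9 0 "[234.6,330.8]"
```

```text
-4 (np.float64(0.21388189479822017), np.float64(7.75), array([234.8, 333.2, 210. , 181.4]))
-2 (np.float64(0.028603797470225345), np.float64(5.0), array([234.6, 334.5, 211.3, 185.2]))
0 (np.float64(0.12816141599162734), np.float64(2.25), array([234.5, 335.7, 212.5, 188.9]))
2 (np.float64(0.048738548455645514), np.float64(0.25), array([234.6, 338.4, 213.6, 192.3]))
4 (np.float64(3.957570768597634), np.float64(0.0), array([230.6, 337.9, 211.1, 192.8]))
6 (np.float64(8.460541612238188), np.float64(0.0), array([226.1, 336.6, 208.2, 193. ]))
8 (np.float64(12.976503550732616), np.float64(0.0), array([221.6, 335.2, 205.2, 193.2]))
10 (np.float64(17.49157527181515), np.float64(0.0), array([217.1, 333.5, 202.3, 193.4]))
```

send_rows([
  [0,-0.3,0.2,0,0.85],
  [0,0,0,0,0.6],
  [0,0,0,0,0.5],
  [0,0,0,0,0.5],
  [0,-1,0,0,0.5],
  [0,-2,0,0,0.5],
  [0,-3,0,0,0.5],
  [0,0,0,0,0.5],
], force=45)

```text
clock: 23.35
tcp_pos: [0.821, 0.1402, 0.119]
orientation: [-0.942, -1.563, 1.554]
contact_force: [-0.4, 0.5, -4.3]
grip_width: 0.0588
```

```bash
python3 look.py wW; python3 - <<'E'
from h import *
f=load("wW.pkl"); crop(f,130,120,470,380,2.3,"pics/wWo.png",0.5)
E
```

```text
[0.821  0.1402 0.119 ] 117.87 [ 0.17  1.   -0.87  1.14  0.73  1.29  1.42] [-0.4  0.5 -4.3] 0.0588 23.35
```

View pics/wWo.png

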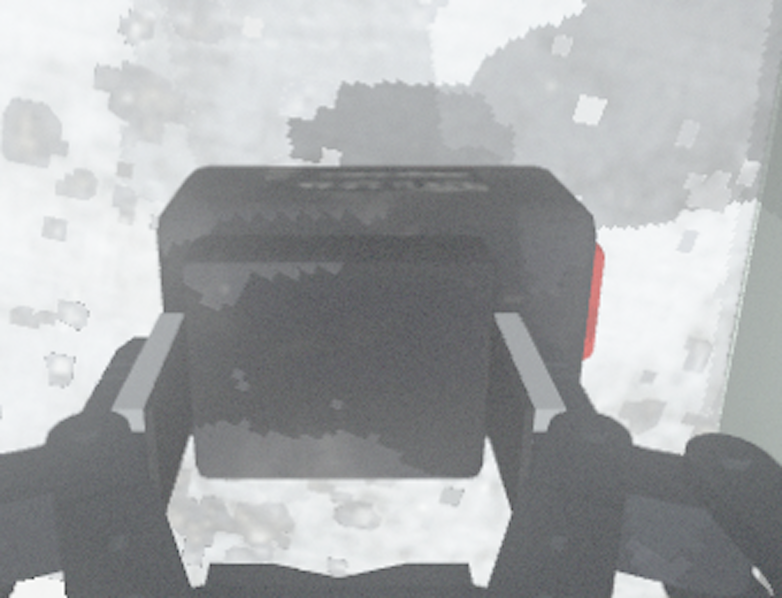

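```bash
python3 - <<'E'
from h import *
f=load("tR.pkl")
p=[0.6820,0.3929,0.48645]
Rm=R.from_euler('z',p[2]).as_matrix()
U=lambda q: np.array([p[0],p[1],0])+np.array(q,float)/1000@Rm.T
def box(x0,x1,y0,y1,z1): return [(x0,y0,z1),(x1,y0,z1),(x1,y1,z1),(x0,y1,z1),(x0,y0,z1)]
segs=[box(-88,102,-140,140,150),box(-184.5,-179.5,-135.5,-.5,147)]
crop(f,210,130,320,250,6.5,"pics/a.png",0.8,[proj(f,U(q)) for q in segs])
E
```

```text
(no output)
```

View pics/a.png

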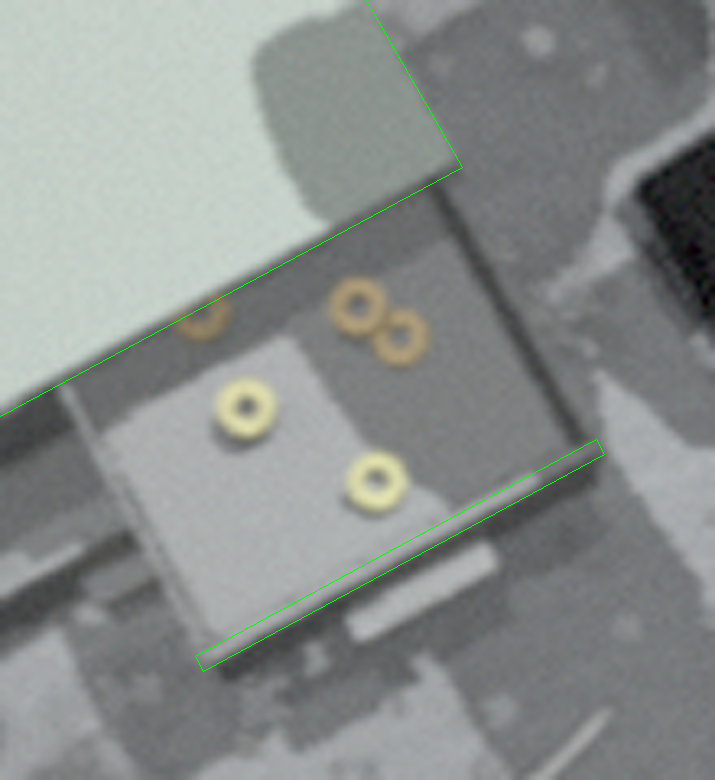

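```bash
python3 - <<'E'
from bench import r
from plan import *
p,y,M,o=pose(r); print(p,y)
A=p+[0,0,.135]
for q in rows(A,y,[.601,.266,.25],117.9,9): print([float(v) for v in q])
E
```

```text
[0.82002455 0.13964693 0.11659953] 117.89312757035657
[2.4, 0.0, 1.5, -0.0]
[2.4, 0.0, 1.5, -0.0]
[2.4, 0.0, 1.5, -0.0]
[2.4, 0.0, 1.5, -0.0]
[2.4, 0.0, 1.5, -0.0]
[2.4, 0.0, 1.5, -0.0]
[2.4, 0.0, 1.5, -0.0]
[2.4, 0.0, 1.5, -0.0]
[2.4, 0.0, 1.5, -0.0]
```

send_rows([
  [0,-2,0,0,0.5],
  [0,-3.5,0,0,0.5],
  [0,-3.5,0,0,0.5],
  [0,-3,0,0,0.5],
  [1.2,-1.3,0.7,0,0.5],
  [2.4,0,1.5,0,0.5],
  [2.4,0,1.5,0,0.5],
  [2.4,0,1.5,0,0.5],
  [2.4,0,1.5,0,0.5],
  [2.4,0,1.5,0,0.5],
  [2.4,0,1.5,0,0.5],
  [2.4,0,1.5,0,0.5],
])

```text
clock: 24.9
tcp_pos: [0.6336, 0.2463, 0.2467]
orientation: [-0.936, -1.557, 1.56]
contact_force: [0.1, -0.1, -3.3]
grip_width: 0.059
```

send_rows([
  [2.4,0,1.5,0,0.5],
  [1.2,0,0.8,0,0.5],
  [0,0,0,0,0.5],
])

```text
clock: 25.28
tcp_pos: [0.5978, 0.2674, 0.2477]
orientation: [-0.937, -1.559, 1.56]
contact_force: [0.6, 0.2, -3.6]
grip_width: 0.0588
```

```bash
python3 look.py wX; python3 - <<'E'
from bench import r
from plan import *
f=r.grab_frame("scene"); save(f,"sX.pkl"); crop(f,130,60,360,260,3.4,"pics/sX.png",0.5)
p,y,M,o=pose(r)
d=p[:2]-[.6820,.3929]; c,s=np.cos(.48645),np.sin(.48645); print("unit",d@[c,s],d@[-s,c])
E
```

```text
[0.5978 0.2674 0.2477] 118.01 [ 0.15  0.65 -1.02  1.55  0.57  1.27  1.11] [ 0.6  0.2 -3.6] 0.0588 25.275
unit -0.13198230853487042 -0.07386585488013177
```

View pics/wX.png

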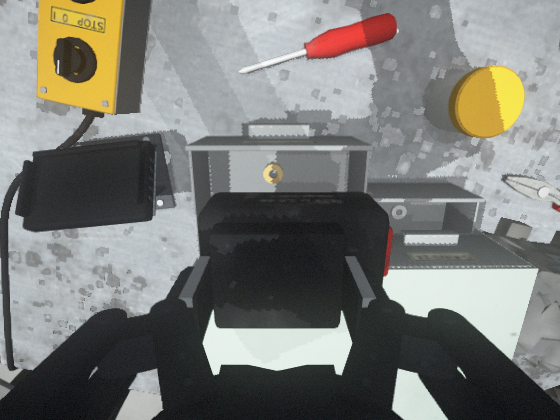

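View pics/sX.png

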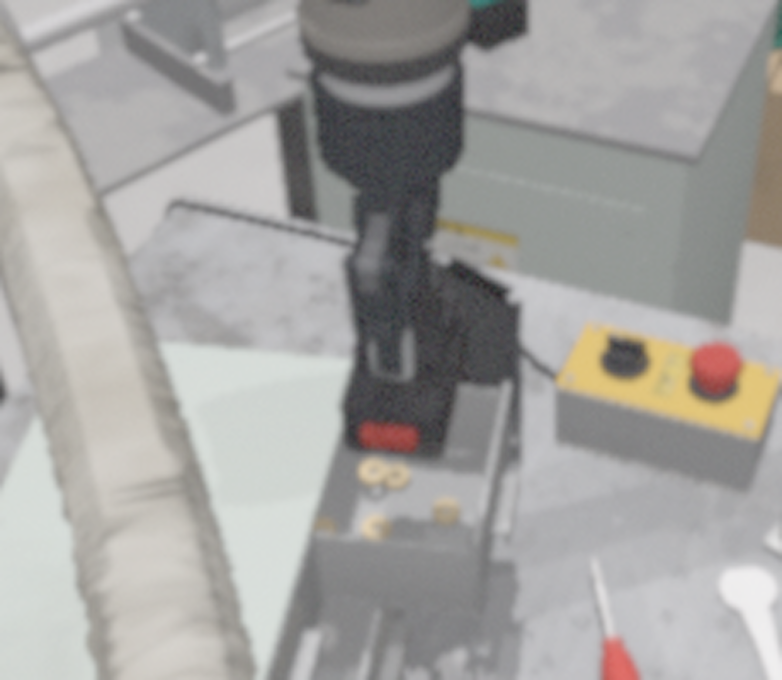

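send_rows([
  [0,2,0,0,0.5],
  [0,3,0,0,0.5],
  [0,3,0,0,0.5],
  [0,1.5,0,0,0.5],
  [0,0.3,0,0,0.5],
  [0,0,0,0,0.5],
])

```text
clock: 26.12
tcp_pos: [0.5994, 0.2673, 0.1504]
orientation: [-0.939, -1.559, 1.557]
contact_force: [0.7, -0.4, -3.7]
grip_width: 0.0585
```

```bash
python3 look.py wY
```

```text
[0.5994 0.2673 0.1504] 117.88 [ 0.12  0.74 -0.96  1.64  0.66  1.12  1.04] [ 0.7 -0.4 -3.7] 0.0585 26.125
```

View pics/wY.png

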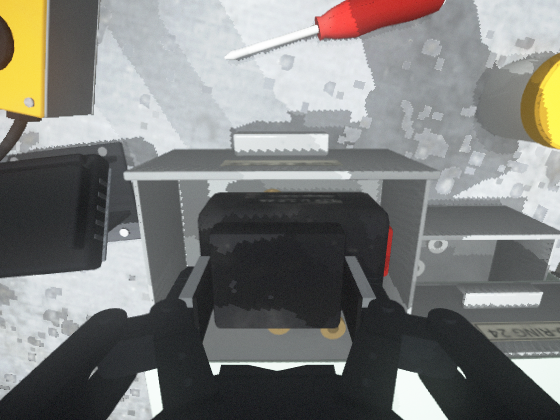

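send_rows([
  [0,0.3,0,0,0.5],
  [0,0.3,0,0,0.5],
  [0,0.3,0,0,0.5],
  [0,0,0,0,0.5],
])

```text
clock: 26.68
tcp_pos: [0.5988, 0.2668, 0.1405]
orientation: [-0.938, -1.558, 1.559]
contact_force: [0.1, 0.1, -4.0]
grip_width: 0.0587
```

send_rows([
  [0,0.2,0,0,0.5],
  [0,0.1,0,0,0.5],
  [0,0.1,0,0,0.5],
  [0,0,0,0,0.5],
])

```text
clock: 27.18
tcp_pos: [0.5989, 0.267, 0.1367]
orientation: [-0.938, -1.558, 1.558]
contact_force: [-0.3, -0.1, -3.6]
grip_width: 0.0588
```

send_rows([
  [0,0.1,0,0,0.5],
  [0,0.1,0,0,0.5],
  [0,0,0,0,0.5],
])

```text
clock: 27.55
tcp_pos: [0.5993, 0.2672, 0.1353]
orientation: [-0.939, -1.559, 1.557]
contact_force: [0.3, -0.9, 1.0]
grip_width: 0.0587
```

send_rows([
  [0,0.1,0,0,0.5],
  [0,0,0,0,0.5],
])

```text
clock: 27.8
tcp_pos: [0.6, 0.2675, 0.1353]
orientation: [-0.94, -1.56, 1.556]
contact_force: [0.5, -1.6, 4.9]
grip_width: 0.0592
```

```bash
python3 look.py wZ
```

```text
[0.6    0.2675 0.1353] 117.88 [ 0.11  0.76 -0.95  1.65  0.68  1.09  1.03] [ 0.5 -1.6  4.9] 0.0592 27.8
```

View pics/wZ.png

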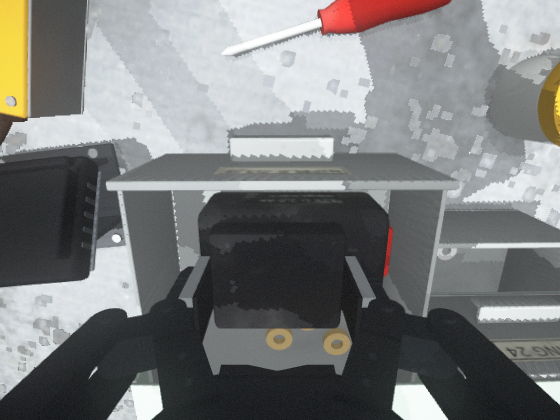

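send_rows([
  [0,-0.1,0,0,0.74],
  [0,0,0,0,0.8],
  [0,0,0,0,0.82],
  [0,0,0,0,0.82],
  [0,-1,0,0,0.82],
  [0,-2,0,0,0.82],
  [0,-4,0,0,0.82],
  [0,-4,0,0,0.82],
  [0,0,0,0,0.82],
])

```text
clock: 28.98
tcp_pos: [0.6003, 0.269, 0.2503]
orientation: [-0.942, -1.565, 1.553]
contact_force: [-0.1, 0.4, -0.8]
grip_width: 0.0702
```

```bash
python3 look.py xA; python3 - <<'E'
from bench import r
from plan import *
f=r.grab_frame("scene"); save(f,"sxA.pkl"); crop(f,130,60,360,260,3.4,"pics/sxA.png",0.5)
E
```

```text
[0.6003 0.269  0.2503] 117.9 [ 0.15  0.65 -1.02  1.55  0.57  1.26  1.1 ] [-0.1  0.4 -0.8] 0.0702 28.975
```

View pics/xA.png

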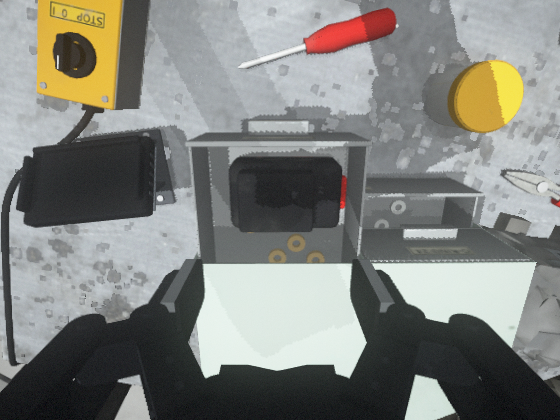

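View pics/sxA.png

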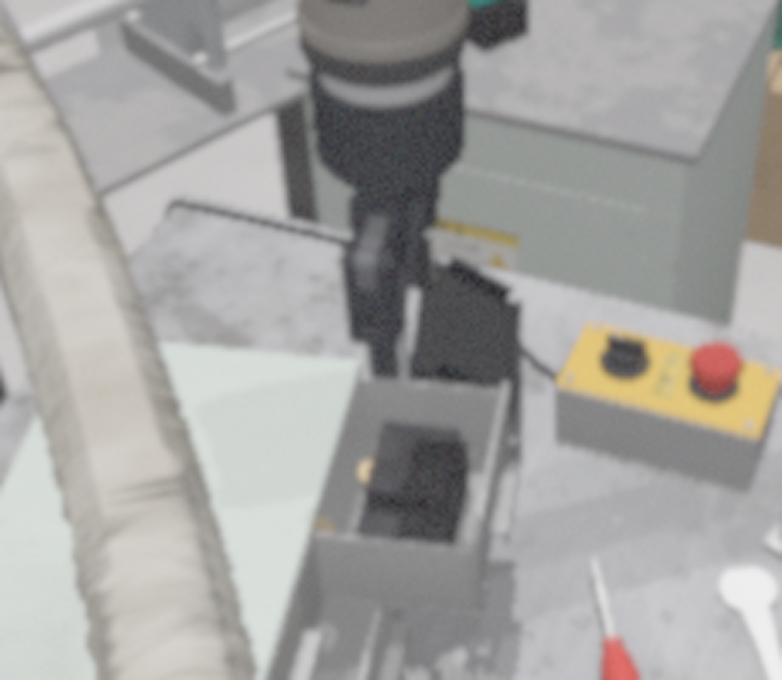

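send_rows([
  [0.1,0,2,0,0.4],
  [0.2,0,3,0,0],
  [0.2,0,3,0,0],
  [0.1,0,0.6,0,0],
  [0,3,0,0,0],
  [0,4,0,0,0],
  [0,3.5,0,0,0],
  [0,1.2,0,0,0],
  [0,0,0,0,0],
])

```text
clock: 30.2
tcp_pos: [0.5202, 0.2323, 0.1275]
orientation: [-0.937, -1.557, 1.558]
contact_force: [-0.3, -0.4, 0.6]
grip_width: -0.0001
```

```bash
python3 look.py xB; python3 - <<'E'
from bench import r
from plan import *
f=r.grab_frame("scene"); save(f,"sxB.pkl"); crop(f,130,60,360,260,3.4,"pics/sxB.png",0.5)
p,y,M,o=pose(r)
d=p[:2]-[.6820,.3929]; c,s=np.cos(.48645),np.sin(.48645); print("unit",d@[c,s],d@[-s,c])
E
```

```text
[0.5202 0.2323 0.1275] 117.9 [ 0.2   0.65 -0.98  1.87  0.65  0.99  0.98] [-0.3 -0.4  0.6] -0.0001 30.2
unit -0.21720424132675908 -0.06618722669038903
```

View pics/xB.png

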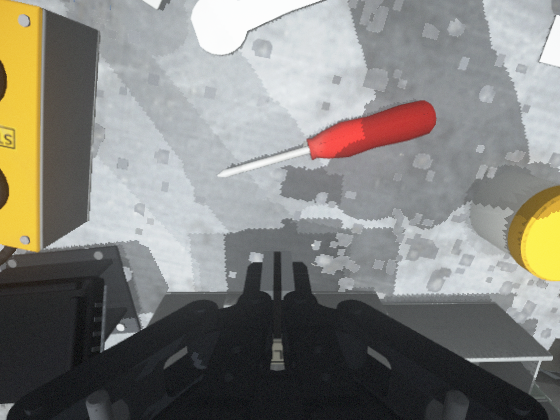

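View pics/sxB.png

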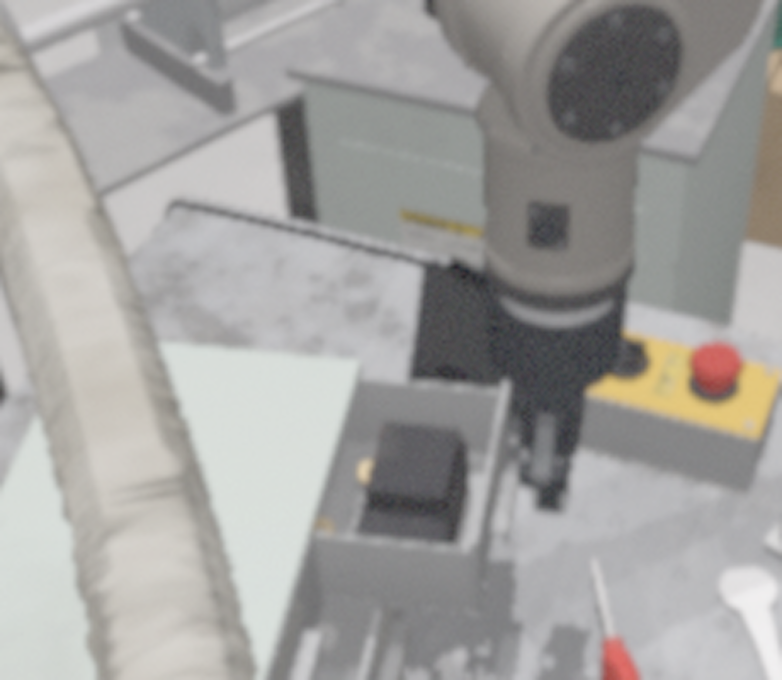

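send_rows([
  [0,-0.3,-1,0,0],
  [0,0,-0.8,0,0],
  [0,0,-0.4,0,0],
  [0,0,-0.5,0,0],
  [0,0,-0.7,0,0],
  [0,0,-0.8,0,0],
  [0,0,-0.9,0,0],
  [0,0,-0.9,0,0],
  [0,0,-0.9,0,0],
  [0,0,-0.9,0,0],
])

```text
clock: 31.55
tcp_pos: [0.5896, 0.2689, 0.1307]
orientation: [-0.938, -1.558, 1.558]
contact_force: [-1.9, 0.1, 0.5]
grip_width: 0.0002
```

```bash
python3 look.py xC; python3 - <<'E'
from bench import r
from plan import *
f=r.grab_frame("scene"); save(f,"sxC.pkl"); crop(f,130,60,360,260,3.4,"pics/sxC.png",0.5)
p,y,M,o=pose(r)
d=p[:2]-[.6820,.3929]; c,s=np.cos(.48645),np.sin(.48645); print("unit",d@[c,s],d@[-s,c])
E
```

```text
[0.5896 0.2689 0.1307] 117.9 [ 0.11  0.75 -0.94  1.67  0.67  1.08  1.02] [-1.9  0.1  0.5] 0.0002 31.55
unit -0.13902698758761572 -0.06655840734264841
```

View pics/sxC.png

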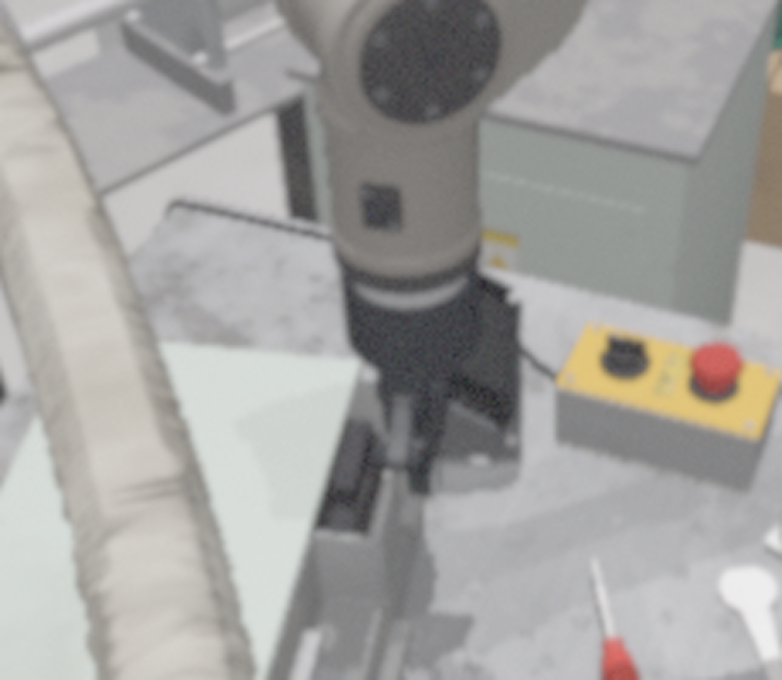

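send_rows([
  [0,0,-0.7,0,0],
  [0,0,-0.7,0,0],
  [0,0,-0.7,0,0],
  [0,0,-0.6,0,0],
  [0,0,-0.4,0,0],
  [0,0,-0.3,0,0],
  [0,0,0,0,0],
])

```text
clock: 32.52
tcp_pos: [0.6195, 0.2846, 0.1309]
orientation: [-0.938, -1.559, 1.558]
contact_force: [-0.7, -0.3, -0.5]
grip_width: 0.0
```

```bash
python3 look.py xD; python3 - <<'E'
from bench import r
from plan import *
f=r.grab_frame("scene"); save(f,"sxD.pkl"); crop(f,130,60,360,260,3.4,"pics/sxD.png",0.5)
p,y,M,o=pose(r)
d=p[:2]-[.6820,.3929]; c,s=np.cos(.48645),np.sin(.48645); print("unit",d@[c,s],d@[-s,c])
E
```

```text
[0.6195 0.2846 0.1309] 117.89 [ 0.07  0.79 -0.93  1.59  0.68  1.12  1.03] [-0.7 -0.3 -0.5] 0.0 32.525
unit -0.10614901989552424 -0.0665465419895186
```

View pics/sxD.png

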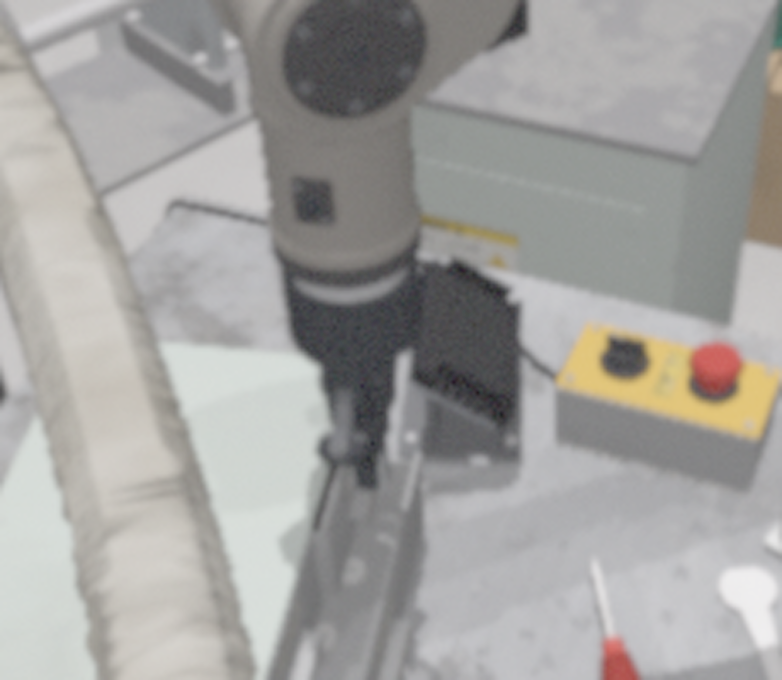

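View pics/xD.png

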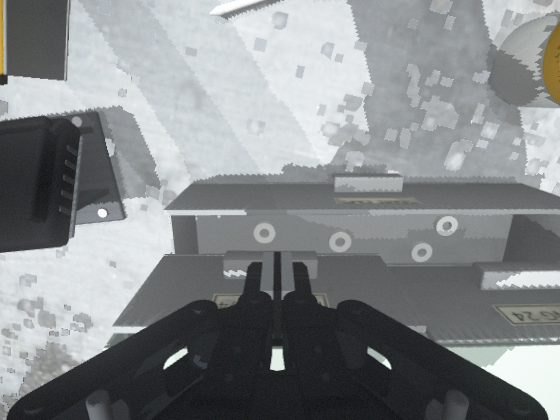

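Nearly shut, and no end stop felt yet; I'll go on in small steps watching the force.

send_rows([
  [0,0,-0.3,0,0],
  [0,0,-0.3,0,0],
  [0,0,0,0,0],
])

```text
clock: 33.0
tcp_pos: [0.6248, 0.2874, 0.1309]
orientation: [-0.938, -1.559, 1.558]
contact_force: [-0.0, -0.3, 0.1]
grip_width: 0.0002
```

send_rows([
  [0,0,-0.2,0,0],
  [0,0,-0.2,0,0],
  [0,0,0,0,0],
])

```text
clock: 33.38
tcp_pos: [0.6265, 0.2883, 0.1307]
orientation: [-0.937, -1.554, 1.562]
contact_force: [-6.2, -5.1, 6.0]
grip_width: -0.0001
```

send_rows([
  [0,0,-0.2,0,0],
  [0,0,-0.2,0,0],
  [0,0,0,0,0],
])

```text
clock: 33.75
tcp_pos: [0.6265, 0.2884, 0.1307]
orientation: [-0.933, -1.547, 1.569]
contact_force: [-20.1, -13.6, 15.9]
grip_width: 0.0004
```

```bash
python3 look.py xE
```

```text
[0.6265 0.2884 0.1307] 117.96 [ 0.06  0.8  -0.92  1.55  0.68  1.14  1.04] [-20.1 -13.6  15.9] 0.0004 33.75
```

View pics/xE.png

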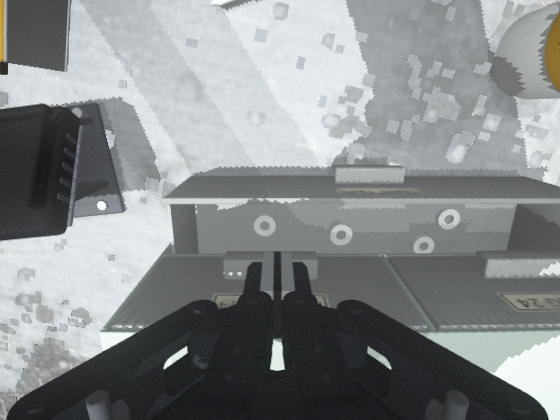

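send_rows([
  [0,0,0.4,0,0],
  [0,0,1,0,0],
  [0,0,3,0,0],
  [0,-3,1,0,0],
  [0,-4,0,0,0],
  [0,-4,0,0,0],
  [0,-3,0,0,0],
  [0,0,0,0,0],
])

```text
clock: 34.8
tcp_pos: [0.5847, 0.2669, 0.2736]
orientation: [-0.941, -1.563, 1.554]
contact_force: [-0.3, 0.8, -0.5]
grip_width: 0.0001
```

```bash
python3 look.py xF; python3 - <<'E'
from bench import r
from plan import *
f=r.grab_frame("scene"); save(f,"sxF.pkl"); cv2.imwrite("pics/sxF.png",f["image"][:,:,::-1])
f=r.grab_frame("top"); cv2.imwrite("pics/txF.png",f["image"][:,:,::-1])
f=load("xF.pkl"); p=[0.6820,0.3929,0.48645]
Rm=R.from_euler('z',p[2]).as_matrix()
U=lambda q: np.array([p[0],p[1],0])+np.array(q,float)/1000@Rm.T
def box(x0,x1,y0,y1,z1): return [(x0,y0,z1),(x1,y0,z1),(x1,y1,z1),(x0,y1,z1),(x0,y0,z1)]
crop(f,0,0,560,420,1.4,"pics/xFo.png",.8,[proj(f,U(q)) for q in [box(-88,102,-140,140,150)]])
E
```

```text
[0.5847 0.2669 0.2736] 117.89 [ 0.17  0.6  -1.04  1.56  0.54  1.28  1.11] [-0.3  0.8 -0.5] 0.0001 34.8
```

View pics/xF.png

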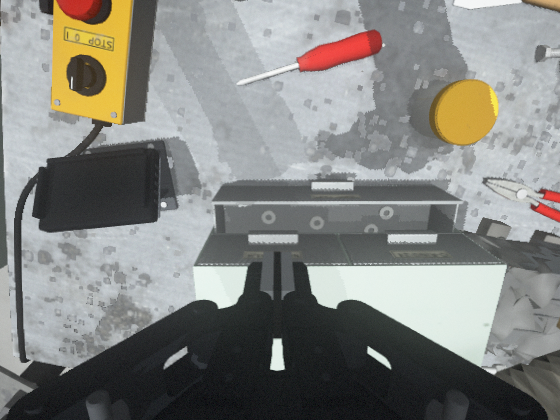

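View pics/sxF.png

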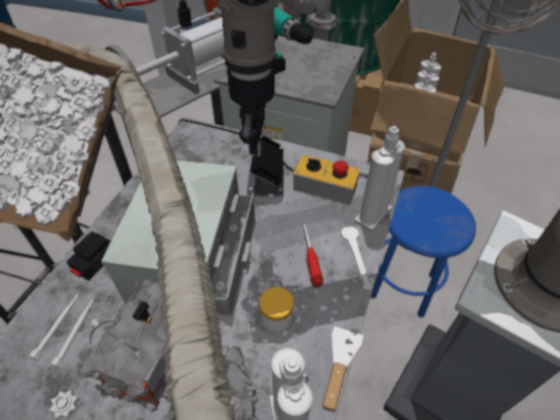

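View pics/txF.png

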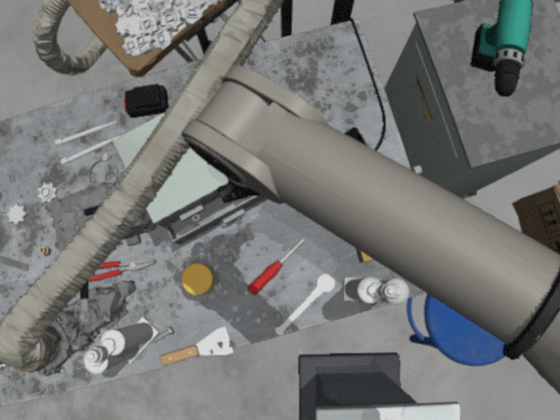

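```bash
python3 - <<'E'
from bench import r
print(r.hand_in())
E
```

```text
the job is handed in; nothing more can be done
None
```

The battery is lying flat and upright in the upper right-hand drawer, the drawer is fully shut, and I handed the job in at about 35 s of the 54 s.

**What I did**
- I pulled the drawer out about 54 mm by gripping its front panel, to roughly 115 mm open.
- I lifted the battery off the charger by the ends of its upper block. It stayed tilted 35° in the grip.
- My first try at levelling it, by dragging its edge on the drawer floor, did not work. The drawer slid in about 22 mm instead, with about 25 N on the wrist.
- I then levelled and re-gripped the battery on a clear part of the bench behind the charger. This stop on the bench was not part of the task as you described it.
- I lowered it flat into the drawer, still about 90 mm open, until the wrist force showed it resting on the floor. Only then did I let go, and I pushed the drawer shut with closed fingers.

**Last checks**
- **Battery:** after release, and before the drawer was closed, the pictures showed it flat and the right way up.
- **Drawer:** it hit its end stop: pushing harder, to about 28 N, moved it no further. Its front is flush with the drawer beside it.
- **Other things:** the cartridge, jar, screwdriver and spanner look unmoved in the pictures.
- **Arm:** it was clear of everything, with no contact force beyond noise.

I could not see the battery once the drawer was shut, so its resting pose since then is not checked.

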